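# Nest the glaze pans with their handles fanned

### The arm

A 6-joint arm with a two-finger parallel gripper is mounted at the origin on the work surface. World frame = base frame: x ahead of the robot, y to its left, z up, the work surface at z = 0. Lengths are in m, angles in rad, forces in N, time in s.
With the tool pointing down it reaches from about 0.3 to 0.775 m from the base axis. Payload 14.6 kg.
Tool frame: the origin (TCP) lies at the centre of the arm's flange, where the gripper is bolted on; the fingertips stand 173 mm ahead of it and the grasp point (between the pads) lies 155 mm ahead of it; z points along the fingers, y is the direction in which the jaws open and shut (so a half turn about z gives the same grasp; the last joint's range is limited). The gripper opens to 85 mm and grips with 20 to 120 N. Pads are 22 mm wide; open, the fingers measure 114 mm over their backs; the gripper's body (76 mm by 85 mm) begins 54 mm behind the grasp point. The pads swing forward as they close: fully open they stand 13 mm farther back than shut.
Start: joints at [-1.343, 0.3, 1.521, -0, 1.321, -0.067], TCP at [0.16, -0.526, 0.405] pointing down, gripper open.
Joint ranges: [-3.03, 3.03], [-0.79, 2.21], [0.23, 2.52], [-1.04, 4.18], [0, 3.07], [-2.55, 2.55]. Speed limits (rad/s): [2.22, 2.22, 2.57, 3.14, 3.14, 3.14].

### API

Orientations are given as a unit quaternion [w, x, y, z].
In Python, from plant import manip gives the robot as it stands.
- The arm moves only by the tool move_arm, never from a script. Its argument "steps" is a list of rows, each a list of 7 numbers: the gripper command: -1 is shut, 1 is fully open, values between are in proportion, then the shift along the world's x, y, z in units of 25 mm (1.0 is 25 mm), then the turn, a rotation vector about the world's x, y, z in units of 5 degrees (1.0 is 5 degrees). A call has 1 to 8 rows; each row shifts and turns the commanded pose from where the row before left it; what a row does not reach is not made up. A row lasts 1/12 s, in which the tool goes at most 41.7 mm and 7.16 degrees, less where a joint would pass 70% of its speed; a pose out of reach is approached as far as the arm can. A call is refused whole if a number of a shift passes 1 or a number of a turn 1, either way. A call with a gripper value outside its range is refused whole. The fingers move at their own pace and stop on an object; the grip force is fixed at half the most. Time passes only in rows, so rows that do not move let the fingers close. It gives the time, the measured TCP pose, the force and the opening at its end, in the units of the state.
- manip.read_state(): the state, without advancing time (a new reading comes with each control period).
- manip.capture(name): name is "scene" or "top" or "wrist"; returns the picture (480x640x3 uint8, blue, green, red); there is no depth.
- manip.camera_params(name): a dict with "fx", "fy", "cx", "cy" (pixels), "dist_coeffs" ([k1, k2, p1, p2, k3] as OpenCV has them; the pictures are not rectified), "cam_to_world" (4x4, takes a point from camera to world coordinates). Camera axes: x right, y down, z forward; pixel columns grow to the right and rows downward; lengths in m; the calibration is good to about 2 mm. A picture is of the moment at which its call begins: read the wrist's pose just before it. camera_params takes no time and is no camera call; for the wrist camera it gives the pose at the moment of the call.
- manip.job_done(): hands the job in, once; it reports no verdict.
Trained networks look in the newest picture that a camera, given by its name, has taken for a name from the list of things; names that differ only in an ending like _2 or _b are one class to them, and where a whole thing is asked for, a point or a joint stands for the part that bears it (a point fixed in the world has none). Each returns a list of dicts, best first, with "score" (0 to 1); they miss things now and then, are a little off and sometimes report something else, mostly with a low value. They report only what shows in the picture. A call takes as long as a camera call. They do not tell look-alikes from the thing itself.
- manip.recognise(camera, thing): "point" ([x, y, z] in m, in world coordinates, good to about 4 mm: the middle of the surface that is visible of it).
- manip.landmark_of(camera, thing): "point" ([x, y, z] in m, in world coordinates, good to about 4 mm: a listed point, or the origin of a listed thing).
The state is a dict: "clock": time; "q": joint angles; "joint_velocities": joint speeds; "joint_efforts": joint torques, N m; "tool_pos": TCP position; "tool_rot": TCP orientation; "force": force on the tool from outside, world axes, zero at the start; "ft_torque": the same for the moment, N m; "gripper_width": opening from 0.0 (shut) to 1.0 (fully open).
Only numpy, scipy, OpenCV 4.12 (cv2) and the standard library are available. Lean on these libraries where they do the work, as an engineer would, in place of code of your own. Each camera call takes 0.05 s, during which the arm holds its last target.

### The job

Take the lid off the medium saucepan by its knob and set it knob up in the black lid dish; then nest the medium pan fully down in the large pan, and after that the small pan fully down in the medium one, setting each down without dropping it. Fan the handles like a hand of cards: each turned about 45 degrees from the handle below, both turns the same way round, towards the low pastry ring rather than the tall shaker if that is in the way. Leave the large pan where it stands, and leave everything else on the bench alone.

Things in the scene. Friction and masses are not known exactly. Their poses are not given: they have to be found in the camera images.
- large_mid (a point): large pan: round steel saucepan, 140 outer diameter, 60 tall, walls 3 thick, floor 4 thick, open top, 380 g give or take a third. This point is on its axis, half-way up (30 above its underside). z up; the handle points along -x of this frame
- large_grip (a point): point on the large pan's handle, 105 out from the pan's axis, at the middle of the bar's height (70 above the pan's underside). The handle is a level steel bar 14 wide and 14 high, reaching from 86 to 180 out from the axis, joined to the rim by a sloping neck; same axes as the pan (outward is -x)
- medium_mid (a point): medium pan: round steel saucepan, 112 outer diameter, 66 tall, walls 3 thick, floor 4 thick, open top, at the start closed by the lid, 280 g give or take a third. This point is on its axis, half-way up (33 above its underside). z up; the handle points along -x of this frame
- medium_grip (a point): point on the medium pan's handle, 105 out from the pan's axis, at the middle of the bar's height (76 above the pan's underside). The handle is a level steel bar 14 wide and 14 high, reaching from 72 to 166 out from the axis, joined to the rim by a sloping neck; same axes as the pan (outward is -x)
- small_mid (a point): small pan: round steel saucepan, 86 outer diameter, 72 tall, walls 3 thick, floor 4 thick, open top, 200 g give or take a third. This point is on its axis, half-way up (36 above its underside). z up; the handle points along -x of this frame
- small_grip (a point): point on the small pan's handle, 105 out from the pan's axis, at the middle of the bar's height (82 above the pan's underside). The handle is a level steel bar 14 wide and 14 high, reaching from 59 to 153 out from the axis, joined to the rim by a sloping neck; same axes as the pan (outward is -x)
- lid_knob (a point): loose steel lid, 111 diameter, 34 tall over all: a 5 deep plug of 102 diameter below, a 3 thick plate, and on top a black round knob 24 diameter and 22 tall. This point is the centre of the knob, 23 above the lid's underside; z up. It weighs about 120 g
- dish_floor (a point): fixed shallow black round lid dish, about 128 inside and 136 outside diameter, 16 tall. This point is the centre of its inner floor, 4 above the bench
- large: the large pan as a body; origin at the centre of its underside
- medium: the medium pan as a body; origin at the centre of its underside
- small: the small pan as a body; origin at the centre of its underside
- lid: the lid as a body; origin at the centre of its underside
- shaker: tall steel shaker, 50 dia x 132 tall, stands upright beside the large pan, opposite side of its handle line from the cutter; which side varies (a bystander: leave it); origin at the centre of its underside
- cutter: thin steel pastry ring, 54 outer dia x 30 tall, standing flat beside the large pan on the side away from the shaker (a bystander); origin at the centre of its underside
- jar: small glass jar with steel top, 48 dia x 66 tall, beside the small pan's handle (a bystander); origin at the centre of its underside
- ramekin: small white ceramic cup, 60 dia x 38 tall, beside the medium pan's handle (a bystander); origin at the centre of its underside
- spoon: wooden spoon 240 long, under 25 high, lying on the bench near the robot (a bystander); origin under it, near its middle
There are look-alikes about, which are no part of the job. Leave any red or yellow look-alike of the medium alone.

How it is judged:
On the way, in this order (a step that is already met when the one before it is completed fails the run):
1. the lid lies in the dish, knob up (horizontal distance between lid_knob and dish_floor below 0.014 m and z of lid_knob in the frame of dish_floor below 0.027 m and angle between lid_knob's own z axis and vertical below 0.08 rad), for 0.2 s.
2. the medium pan sits fully down in the large pan (horizontal distance between medium_mid and large_mid below 0.016 m and z of medium_mid in the frame of large_mid between 0.003 and 0.0095 m and angle between medium_mid's own z axis and vertical below 0.06 rad), for 0.2 s.
At the end, for the whole second after the job is handed in: Lid flat in the dish, knob up (within 14 mm). Medium pan down in the large, small down in the medium (axes within 16 mm, tilt under 0.06). Handle points 105 mm out: neighbours 42 to 128 mm apart, large to small over 85 mm. Large pan upright, within 40 mm of its start. All at rest (all of step 1 and all of step 2 and horizontal distance between small_mid and medium_mid below 0.016 m and z of small_mid in the frame of medium_mid between 0.003 and 0.0095 m and angle between small_mid's own z axis and vertical below 0.06 rad and horizontal distance between medium_grip and large_grip between 0.042 and 0.128 m and horizontal distance between small_grip and medium_grip between 0.042 and 0.128 m and horizontal distance between small_grip and large_grip above 0.085 m and angle between large_mid's own z axis and vertical below 0.05 rad and distance of large from where it was at the start of the episode below 0.04 m and linear speed of each of large, medium, small, lid below 0.02 m/s); the robot touches nothing.
It fails at once if a bystander is shifted by more than 30 mm (distance of any of shaker, cutter, jar, ramekin, spoon from where it was at the start of the episode above 0.03 m).
It fails at once if the large pan is shifted by more than 40 mm (distance of large from where it was at the start of the episode above 0.04 m).
It fails at once if the medium pan is dropped (moves faster than 0.6 m/s while not held) (contact force between the fingers and medium below 0.3 N and linear speed of medium above 0.6 m/s).
It fails at once if the small pan is dropped (moves faster than 0.6 m/s while not held) (contact force between the fingers and small below 0.3 N and linear speed of small above 0.6 m/s).
It fails at once if the lid is dropped (moves faster than 0.6 m/s while not held) (contact force between the fingers and lid below 0.3 N and linear speed of lid above 0.6 m/s).
It also fails if it takes over 72 s, if anything falls off the work surface, if the arm or the gripper's body presses on something with over 40 N, if the wrist force passes 120 N, or if a joint passes its speed limit or range.

## Working session

There is one attempt and no reset: what is moved stays moved. The work goes in short steps, Python scripts to look and compute and a tool call to move; the robot and the scene stay as the last step left them, time stands still between calls to the robot, and variables do not carry over. Pictures are saved under pics/ and viewed, and the job is handed in when it is done.

Besides the shell and the picture viewer there is one more tool, called after "Request:" as name(argument=value, ...), one argument or row to a line, values as JSON. move_arm: Moves the arm, as the interface text tells. Its arguments: {"type":"object","properties":{"steps":{"type":"array"}},"required":["steps"]}

```bash
ls; mkdir -p pics; python3 - <<'E'
from plant import manip
import cv2
print(manip.read_state())
for c in ["scene","top","wrist"]:
    im=manip.capture(c); cv2.imwrite(f"pics/{c}0.png",im)
    p=manip.camera_params(c); print(c,p)
E
```

```text
pics
{'clock': 0.0, 'q': array([-1.34260553e+00,  3.00477490e-01,  1.52160372e+00, -2.21683211e-05,
        1.32070287e+00, -6.65976279e-02]), 'joint_velocities': array([-1.44465658e-03, -3.29091129e-05, -9.30580409e-04,  2.27672843e-03,
        3.86770872e-04, -7.35403556e-04]), 'joint_efforts': array([-1.61497228e-03, -5.43505597e+01, -3.61796486e+01, -1.64012072e-04,
        3.98499033e-03, -2.49026817e-05]), 'tool_pos': array([ 0.1597842 , -0.52623996,  0.40410811]), 'tool_rot': array([-5.92907638e-04,  9.89156545e-01,  1.46863795e-01, -5.87822600e-05]), 'force': array([ 0.65013562,  0.65423329, -1.10308102]), 'ft_torque': array([ 0.00795847, -0.02764263, -0.01718768]), 'gripper_width': 1.0014564136720787}
scene {'fx': 503.3643573502423, 'fy': 503.3643573502423, 'cx': 326.9306593905814, 'cy': 242.3255039646702, 'dist_coeffs': array([-0.01847654,  0.        ,  0.        ,  0.        ,  0.        ]), 'cam_to_world': array([[-0.81657894,  0.49153221, -0.30264653,  0.84373455],
       [ 0.57722024,  0.69891654, -0.42229428,  0.46529902],
       [ 0.00395343, -0.51953032, -0.85444287,
[... 380 characters left out ...]
0.00467791, -0.03331465],
       [-0.00627194, -0.10271543, -0.99469101,  1.37222068],
       [ 0.        ,  0.        ,  0.        ,  1.        ]])}
wrist {'fx': 343.34986896439, 'fy': 343.34986896439, 'cx': 320.1768860856121, 'cy': 236.27600773058285, 'dist_coeffs': array([-0.06842421,  0.        ,  0.        ,  0.        ,  0.        ]), 'cam_to_world': array([[ 2.90685539e-01, -9.23503327e-01, -2.50286880e-01,
         2.22842295e-01],
       [-9.56818640e-01, -2.80588300e-01, -7.59492994e-02,
        -5.08002025e-01],
       [-8.81395503e-05,  2.61556515e-01, -9.65188159e-01,
         3.71942231e-01],
       [ 0.00000000e+00,  0.00000000e+00,  0.00000000e+00,
         1.00000000e+00]])}
```

View pics/top0.png

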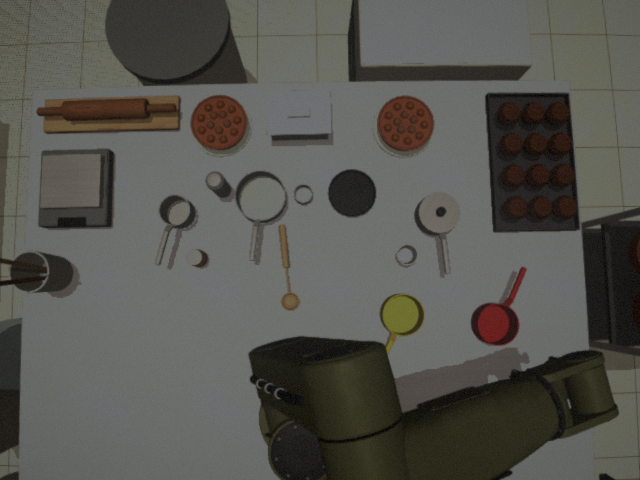

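View pics/scene0.png

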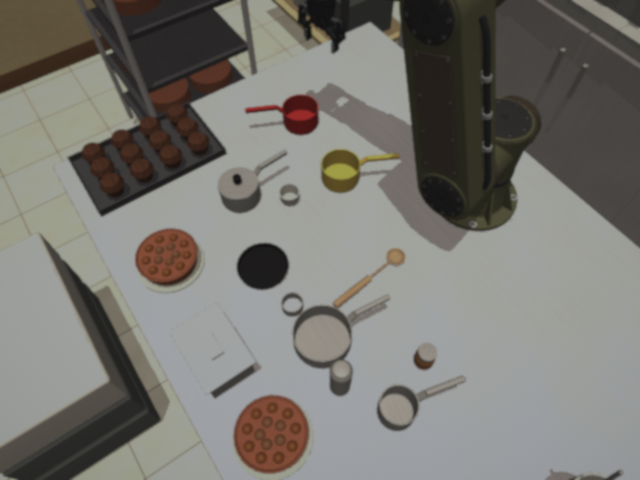

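```bash
python3 - <<'E'
from plant import manip
for t in ["large_mid","large_grip","medium_mid","medium_grip","small_mid","small_grip","lid_knob","dish_floor","shaker","cutter","jar","ramekin","spoon"]:
    for c in ["top","scene"]:
        print(t,c,[(d['point'] if isinstance(d['point'],list) else d['point'].round(4).tolist(),round(d['score'],2)) for d in manip.landmark_of(c,t)])
E
```

```text
large_mid top [([0.602, 0.1106, 0.0314], 0.77)]
large_mid scene [([0.5998, 0.1115, 0.0289], 0.96)]
large_grip top [([0.5488, -0.3717, -0.0], 0.67), ([0.4998, 0.1272, 0.0696], 0.64)]
large_grip scene [([0.5002, 0.1221, 0.0701], 0.74)]
medium_mid top [([0.276, -0.2665, 0.0338], 0.94), ([0.4629, 0.3723, 0.0829], 0.67), ([0.247, -0.5178, 0.0327], 0.58)]
medium_mid scene [([0.5463, -0.3725, 0.0336], 0.87), ([0.2738, -0.2645, 0.0362], 0.87), ([0.2476, -0.5203, 0.0303], 0.75)]
medium_grip top [([0.3355, -0.5637, 0.0765], 0.95), ([0.1799, -0.2172, 0.0781], 0.87), ([0.4441, -0.3836, 0.0748], 0.73)]
medium_grip scene [([0.1797, -0.2179, 0.0769], 0.8), ([0.342, -0.5671, 0.0749], 0.75), ([0.4424, -0.3796, 0.0734], 0.61)]
small_mid top [([0.5694, 0.3434, 0.0378], 0.86)]
small_mid scene [([0.5667, 0.3409, 0.0358], 0.96), ([0.6146, -0.1394, 0.0027], 0.66)]
small_grip top [([0.463, 0.3713, 0.083], 0.77)]
small_grip scene [([0.4646, 0.3682, 0.0859], 0.69)]
lid_knob top [([0.5471, -0.3667, 0.0802], 0.68), ([0.5654, 0.3462, 0.0379], 0.54)]
lid_knob scene [([0.5432, -0.3702, 0.0854], 0.85), ([0.5619, 0.3457, 0.0002], 0.46)]
dish_floor top [([0.6134, -0.1411, 0.001], 0.83), ([0.548, -0.3711, 0.0604], 0.51)]
dish_floor scene [([0.6155, -0.1405, 0.0044], 0.85), ([0.4118, 0.0455, -0.0004], 0.61)]
shaker top [([0.6283, 0.2226, -0.0013], 0.74)]
shaker scene [([0.6328, 0.2227, -0.0051], 0.94)]
cutter top [([0.614, -0.1415, -0.0006], 0.62), ([0.6128, -0.0071, 0.0001], 0.43)]
cutter scene [([0.6135, -0.0012, 0.0007], 0.54)]
jar top [([0.4372, 0.292, -0.0004], 0.56)]
jar scene [([0.4366, 0.2872, -0.0015], 0.87)]
ramekin top [([0.4438, -0.2892, 0.0012], 0.77)]
ramekin scene [([0.435, -0.2896, -0.0027], 0.71)]
spoon top [([0.4096, 0.0496, 0.0006], 0.56), ([0.6023, 0.1142, -0.0008], 0.19)]
spoon scene [([0.4094, 0.0451, -0.0029], 0.55)]
```

```bash
python3 - <<'E'
import cv2,numpy as np
t=cv2.imread("pics/top0.png")[170:360,370:540]
s=cv2.imread("pics/scene0.png")[80:240,200:400]
cv2.imwrite("pics/crop0.png",np.hstack([cv2.resize(t,(400,447)),cv2.resize(s,(400,447))]))
E
```

```text
(no output)
```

View pics/crop0.png

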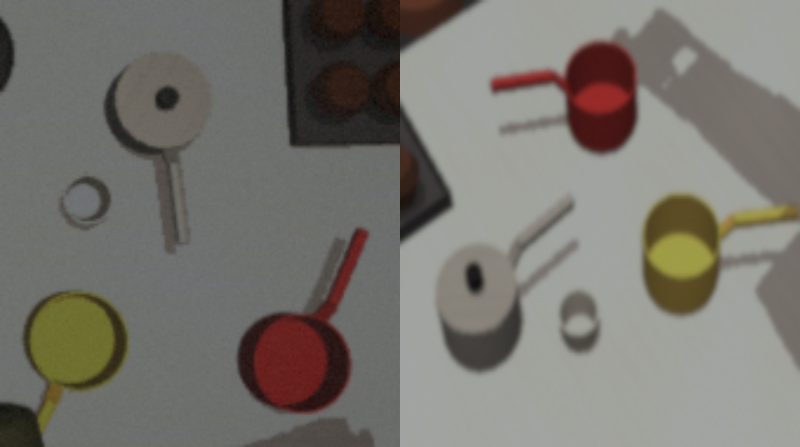

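View pics/wrist0.png

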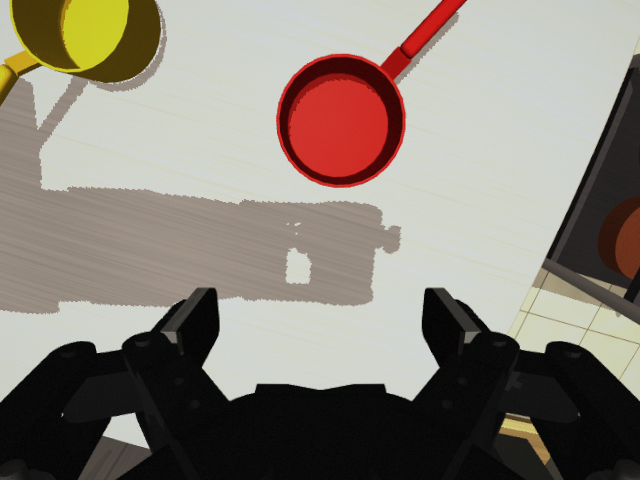

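The candidates for the medium pan, in top-view pixels, are the steel lidded pan (439,212), the yellow one (401,315) and the red one (495,323). The steel pan fits: it is the only one that is steel with a lid and black knob, and it has the ramekin beside its handle. The crop confirms this, so I'm heading there.

Request:
move_arm(
  steps=[
    [1, 0.9, 0.4, 0, 0, 0, -0.2],
    [1, 0.9, 0.4, 0, 0, 0, -0.2],
    [1, 0.9, 0.4, 0, 0, 0, -0.2],
    [1, 0.9, 0.4, 0, 0, 0, -0.2],
    [1, 0.9, 0.4, 0, 0, 0, -0.2],
    [1, 0.9, 0.4, 0, 0, 0, -0.2],
    [1, 0.9, 0.4, 0, 0, 0, -0.2],
    [1, 0.9, 0.4, 0, 0, 0, -0.2],
  ],
)

```text
clock: 2.12
tool_pos: [0.3408, -0.4456, 0.4048]
tool_rot: [0.0, 0.997, 0.077, 0.0]
force: [-0.1, -0.1, -0.3]
gripper_width: 0.999
```

Request:
move_arm(
  steps=[
    [1, 0.9, 0.4, -0.2, 0, 0, -0.2],
    [1, 0.9, 0.4, -0.2, 0, 0, -0.2],
    [1, 0.9, 0.4, -0.2, 0, 0, -0.2],
    [1, 0.9, 0.4, -0.2, 0, 0, -0.2],
    [1, 0.9, 0.4, -0.2, 0, 0, 0],
    [1, 0.9, 0.4, -0.2, 0, 0, 0],
    [1, 0, 0, 0, 0, 0, 0],
  ],
)

```text
clock: 2.7
tool_pos: [0.4777, -0.3843, 0.3733]
tool_rot: [-0.001, 0.999, 0.044, -0.0]
force: [-0.5, 0.9, -0.5]
gripper_width: 1.001
```

```bash
cat > h.py <<'E'
from plant import manip
import cv2,numpy as np
from scipy.spatial.transform import Rotation as R
def st():
    s=manip.read_state(); q=s['tool_rot']; M=R.from_quat([q[1],q[2],q[3],q[0]]).as_matrix()
    print('t',round(s['clock'],2),'tcp',s['tool_pos'].round(4),'yaw',round(float(np.degrees(np.arctan2(M[1,0],M[0,0]))),2),'tz',M[:,2].round(4),'q',np.degrees(s['q']).round(1),'F',s['force'].round(2),'w',round(s['gripper_width'],3))
    return s
def lm(c,*ts):
    for t in ts: print(t,c,[(np.round(d['point'],4).tolist(),round(d['score'],2)) for d in manip.landmark_of(c,t)])
def snap(c,n):
    im=manip.capture(c); P=manip.camera_params(c); cv2.imwrite(f"pics/{n}.png",im); np.savez(f"pics/{n}.npz",**P); return im,P
def ray(P,uv,z):
    K=np.array([[P['fx'],0,P['cx']],[0,P['fy'],P['cy']],[0,0,1]])
    x=cv2.undistortPoints(np.array([[uv]],float),K,P['dist_coeffs'])[0,0]
    T=P['cam_to_world']; d=T[:3,:3]@np.array([x[0],x[1],1]); o=T[:3,3]
    return (o+d*(z-o[2])/d[2]).round(4)
E
python3 - <<'E'
from h import *
st(); snap("wrist","w1"); lm("wrist","lid_knob","medium_mid","medium_grip"); lm("scene","lid_knob","medium_mid")
E
```

```text
t 2.7 tcp [ 0.4777 -0.3843  0.3733] yaw 5.06 tz [-6.0e-04  1.4e-03 -1.0e+00] q [-42.2  26.7  78.3   0.   75.1  42.7] F [-0.47  0.88 -0.49] w 1.001
lid_knob wrist [([0.5444, -0.3731, 0.0892], 0.66)]
medium_mid wrist []
medium_grip wrist [([0.4452, -0.3816, 0.0765], 0.69)]
lid_knob scene [([0.5432, -0.3702, 0.0854], 0.85), ([0.5619, 0.3457, 0.0002], 0.46)]
medium_mid scene [([0.5463, -0.3725, 0.0336], 0.87), ([0.2738, -0.2645, 0.0362], 0.87), ([0.2476, -0.5203, 0.0303], 0.75)]
```

View pics/w1.png

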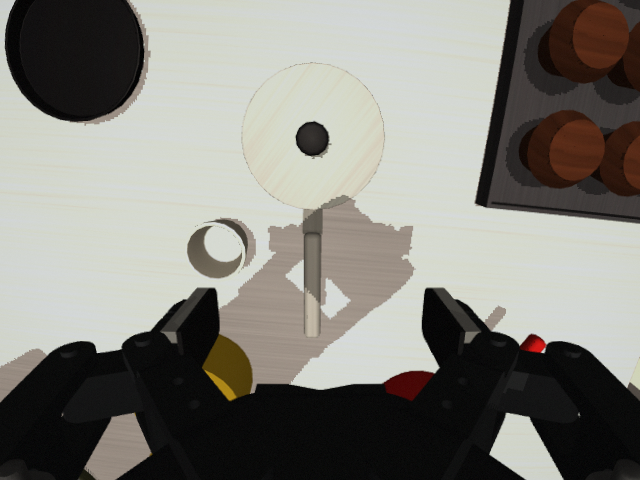

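The wrist view shows the lid centred near (313,136) with its knob top at (313,138). The handle bar runs from (313,235) to (312,335), the ramekin is at (218,249) and the dish at (75,55).

```bash
python3 - <<'E'
from h import *
P=dict(np.load("pics/w1.npz"))
print('knobtop',ray(P,(312.5,138),.091),'lid',ray(P,(313,136),.069))
a=ray(P,(313,236),.083);b=ray(P,(312.3,333),.083);print(a,b,np.degrees(np.arctan2(*(b-a)[[1,0]])), 'grippt est from axis', np.hypot(*(ray(P,(313,136),.069)-b)[:2]))
print('dish',ray(P,(74,52),.016),'ram',ray(P,(218,249),.02))
T=dict(np.load("pics/w1.npz"))['cam_to_world']; print(T)
E
```

```text
knobtop [ 0.5451 -0.3746  0.091 ] lid [ 0.5469 -0.3743  0.069 ]
[ 0.4717 -0.3809  0.083 ] [ 0.3865 -0.3873  0.083 ] -175.70415948872852 grippt est from axis 0.16092594570174198
dish [ 0.6066 -0.1505  0.016 ] ram [ 0.4331 -0.2887  0.02  ]
[[ 8.78634968e-02 -9.61285426e-01 -2.61171084e-01  5.41873543e-01]
 [-9.96132518e-01 -8.48189436e-02 -2.29293073e-02 -3.80313965e-01]
 [-1.10646449e-04  2.62175658e-01 -9.65020161e-01  3.41392529e-01]
 [ 0.00000000e+00  0.00000000e+00  0.00000000e+00  1.00000000e+00]]
```

Request:
move_arm(
  steps=[
    [1, 0.68, 0.1, -0.5, 0, 0, 0],
    [1, 0.68, 0.1, -0.6, 0, 0, 0],
    [0.3, 0.68, 0.1, -0.7, 0, 0, 0],
    [0.3, 0.68, 0.1, -0.7, 0, 0, 0],
    [0.2, 0, 0, -0.7, 0, 0, 0],
    [0.2, 0, 0, -0.7, 0, 0, 0],
    [0.2, 0, 0, 0, 0, 0, 0],
  ],
)

```text
clock: 3.58
tool_pos: [0.542, -0.3763, 0.2736]
tool_rot: [-0.002, 0.999, 0.042, -0.002]
force: [-0.8, 0.3, -1.2]
gripper_width: 0.598
```

```bash
python3 - <<'E'
from h import *
st(); snap("wrist","w2")
E
```

```text
t 3.58 tcp [ 0.542  -0.3763  0.2736] yaw 4.86 tz [-0.0042  0.0032 -1.    ] q [-38.   38.1  74.5  -0.   67.7  47.2] F [-0.77  0.33 -1.24] w 0.598
```

View pics/w2.png

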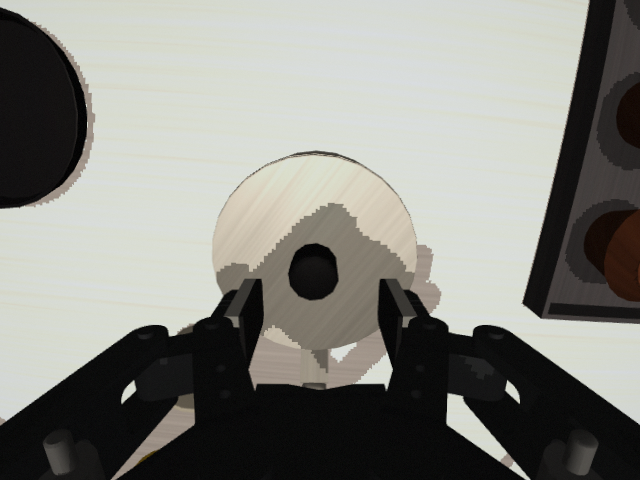

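```bash
python3 - <<'E'
from h import *
P=dict(np.load("pics/w2.npz"))
print('knobtop',ray(P,(313,267),.091),'lid',ray(P,(314.5,251),.069))
# project tcp grasp axis points
T=np.linalg.inv(P['cam_to_world']);K=np.array([[P['fx'],0,P['cx']],[0,P['fy'],P['cy']],[0,0,1]])
for z in (.1185,.1,.091,.08): print(z,cv2.projectPoints(np.array([[.542-.0042*(.2736-z),-.3763+.0032*(.2736-z),z]]),cv2.Rodrigues(T[:3,:3])[0],T[:3,3],K,P['dist_coeffs'])[0].ravel())
E
```

```text
knobtop [ 0.551  -0.3732  0.091 ] lid [ 0.5519 -0.3734  0.069 ]
0.1185 [316.23334911 313.74030771]
0.1 [316.57986732 294.40479595]
0.091 [316.72199496 286.49244823]
0.08 [316.87699759 277.87528215]
```

Request:
move_arm(
  steps=[
    [0.2, 0.2, 0.1, -0.5, 0, 0, 0],
    [0.2, 0, 0, -0.4, 0, 0, 0],
    [0.2, 0, 0, 0, 0, 0, 0],
    [0.2, 0, 0, 0, 0, 0, 0],
  ],
)

```text
clock: 3.97
tool_pos: [0.5477, -0.3737, 0.2544]
tool_rot: [-0.0, 0.999, 0.043, -0.0]
force: [-0.6, 0.2, 1.1]
gripper_width: 0.604
```

```bash
python3 - <<'E'
from h import *
st(); snap("wrist","w3")
E
```

```text
t 3.97 tcp [ 0.5477 -0.3737  0.2544] yaw 4.89 tz [-6.e-04  5.e-04 -1.e+00] q [-37.5  39.7  74.6  -0.   65.7  47.6] F [-0.56  0.21  1.08] w 0.604
```

View pics/w3.png

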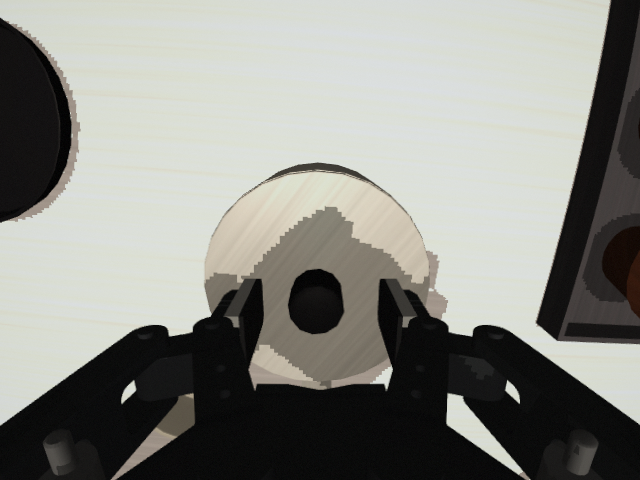

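Request:
move_arm(
  steps=[
    [0.2, 0, 0, -0.34, 0, 0, 0],
    [0.0, 0, 0, 0, 0, 0, 0],
    [-1, 0, 0, 0, 0, 0, 0],
    [-1, 0, 0, 0, 0, 0, 0],
    [-1, 0, 0, 0, 0, 0, 0],
    [-1, 0, 0, 0, 0, 0, 0],
    [-1, 0, 0, 0, 0, 0, 0],
    [-1, 0, 0, 0, 0, 0, 0],
  ],
)

```text
clock: 4.68
tool_pos: [0.5478, -0.3737, 0.2464]
tool_rot: [0.0, 0.999, 0.043, 0.0]
force: [-0.7, 2.4, 2.1]
gripper_width: 0.261
```

Request:
move_arm(
  steps=[
    [-1, 0, 0, 0.3, 0, 0, 0],
    [-1, 0, 0, 0.6, 0, 0, 0],
    [-1, 0, 0, 0.6, 0, 0, 0],
    [-1, 0, 0.3, 0.5, 0, 0, 0],
    [-1, 0.3, 0.7, 0, 0, 0, 0],
    [-1, 0.3, 0.9, 0, 0, 0, 0],
    [-1, 0.3, 0.9, 0, 0, 0, 0],
    [-1, 0.3, 0.9, 0, 0, 0, 0],
  ],
)

```text
clock: 5.35
tool_pos: [0.5779, -0.2799, 0.2968]
tool_rot: [0.0, 0.999, 0.043, 0.0]
force: [0.1, -0.9, -1.2]
gripper_width: 0.257
```

Request:
move_arm(
  steps=[
    [-1, 0.3, 0.9, 0, 0, 0, 0],
    [-1, 0.3, 0.9, 0, 0, 0, 0],
    [-1, 0.3, 0.9, 0, 0, 0, 0],
    [-1, 0.3, 0.9, 0, 0, 0, 0],
    [-1, 0.2, 0.8, 0, 0, 0, 0],
    [-1, 0, 0.5, 0, 0, 0, 0],
    [-1, 0, 0.3, 0, 0, 0, 0],
    [-1, 0, 0, 0, 0, 0, 0],
  ],
)

```text
clock: 6.02
tool_pos: [0.6126, -0.1501, 0.2964]
tool_rot: [0.0, 0.999, 0.043, 0.0]
force: [0.3, -0.7, -0.9]
gripper_width: 0.261
```

```bash
python3 - <<'E'
from h import *
st(); snap("wrist","w4");snap("top","t4"); lm("wrist","dish_floor","lid_knob");lm("top","dish_floor")
E
```

```text
t 6.02 tcp [ 0.6126 -0.1501  0.2964] yaw 4.96 tz [ 0. -0. -1.] q [-17.1  33.1  79.3  -0.   67.5  67.9] F [ 0.26 -0.73 -0.95] w 0.261
dish_floor wrist []
lid_knob wrist [([0.6103, -0.1509, 0.1414], 0.93), ([0.5474, -0.3706, 0.0037], 0.71)]
dish_floor top []
```

View pics/w4.png

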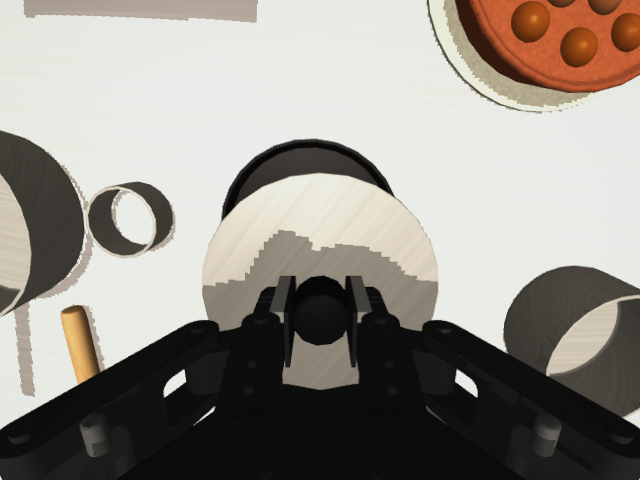

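```bash
python3 - <<'E'
from h import *
from scipy.optimize import least_squares
def fit(n,pts,z,r):
    P=dict(np.load(f"pics/{n}.npz"))
    X=np.array([ray(P,p,z)[:2] for p in pts])
    o=least_squares(lambda c:np.hypot(*(X-c).T)-r,X.mean(0)-[.03,0])
    print(n,o.x.round(4),o.fun.round(4))
fit("w4",[(223,205),(233,182),(255,156),(280,144),(310,139),(340,143),(365,156),(383,175),(393,192)],.016,.068)
# top view initial: segment dark dish
im=cv2.imread("pics/top0.png"); g=cv2.cvtColor(im,cv2.COLOR_BGR2GRAY)[160:225,320:385]
m=(g<60).astype('uint8'); 
n,l,s,c=cv2.connectedComponentsWithStats(m); i=1+np.argmax(s[1:,4]); print(s[i],c[i]+[320,160])
P=manip.camera_params("top"); print(ray(P,c[i]+[320,160],.010))
# wrist w1/w2 dish outer rim
E
```

```text
w4 [ 0.6133 -0.1452] [-0.0003 -0.0004  0.0005 -0.0002 -0.0002  0.0005  0.0004 -0.0004 -0.0005]
[   8   10   48   47 1756] [351.76138952 192.8285877 ]
[ 0.6159 -0.1413  0.01  ]
```

Request:
move_arm(
  steps=[
    [-1, 0.1, 0.24, -0.3, 0, 0, 0],
    [-1, 0, 0, -0.8, 0, 0, 0],
    [-1, 0, 0, -0.8, 0, 0, 0],
    [-1, 0, 0, -0.8, 0, 0, 0],
    [-1, 0, 0, -0.7, 0, 0, 0],
    [-1, 0, 0, -0.4, 0, 0, 0],
    [-1, 0, 0, -0.2, 0, 0, 0],
    [-1, 0, 0, 0, 0, 0, 0],
  ],
)

```text
clock: 6.93
tool_pos: [0.6152, -0.1453, 0.1951]
tool_rot: [-0.0, 0.999, 0.043, -0.001]
force: [-0.3, -0.1, -0.4]
gripper_width: 0.255
```

Request:
move_arm(
  steps=[
    [-1, 0, 0, -0.1, 0, 0, 0],
    [-1, 0, 0, -0.1, 0, 0, 0],
    [-1, 0, 0, -0.05, 0, 0, 0],
    [-1, 0, 0, 0, 0, 0, 0],
  ],
)

```text
clock: 7.27
tool_pos: [0.6153, -0.1453, 0.1902]
tool_rot: [0.0, 0.999, 0.043, 0.0]
force: [-0.2, 0.3, -1.2]
gripper_width: 0.259
```

```bash
python3 - <<'E'
from h import *
st(); snap("wrist","w5"); snap("scene","s5")
i=cv2.imread("pics/s5.png")[200:330,190:340]; cv2.imwrite("pics/s5c.png",cv2.resize(i,(600,520)))
E
```

```text
t 7.27 tcp [ 0.6153 -0.1453  0.1902] yaw 4.89 tz [ 4.e-04 -1.e-04 -1.e+00] q [-16.6  41.1  82.1   0.   56.8  68.5] F [-0.25  0.31 -1.24] w 0.259
```

View pics/w5.png

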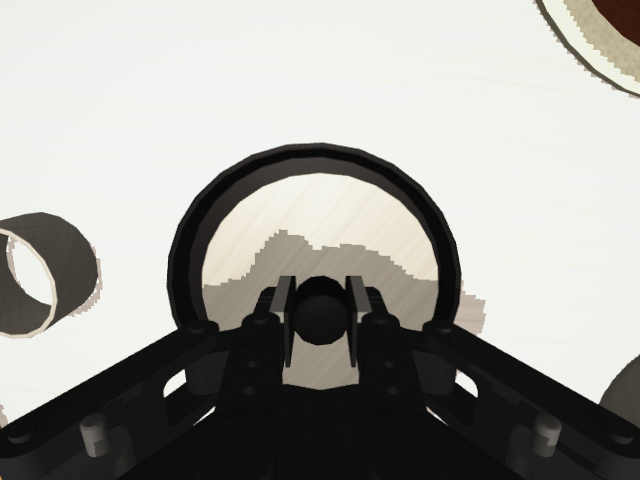

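View pics/s5c.png

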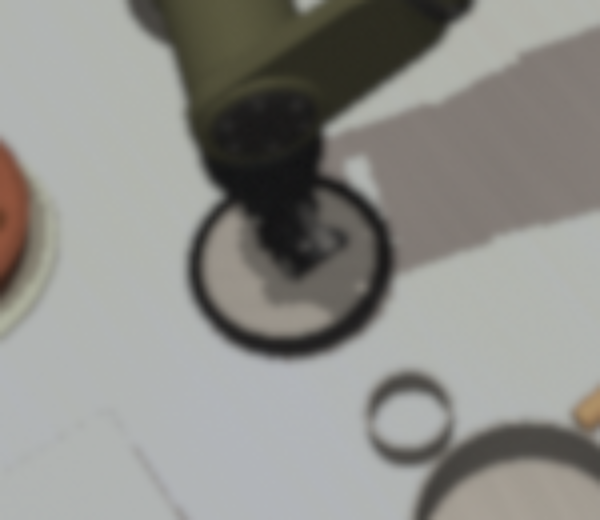

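The lid is inside the dish rim and close to centred. I'll ease it down to contact.

Request:
move_arm(
  steps=[
    [-1, 0, 0.04, -0.05, 0, 0, 0],
    [-1, 0, 0, -0.03, 0, 0, 0],
    [-1, 0, 0, 0, 0, 0, 0],
  ],
)

```text
clock: 7.62
tool_pos: [0.6155, -0.1443, 0.189]
tool_rot: [0.0, 0.999, 0.043, 0.0]
force: [-4.5, 0.2, 7.8]
gripper_width: 0.256
```

Request:
move_arm(
  steps=[
    [-0.3, 0, 0, 0, 0, 0, 0],
    [0.0, 0, 0, 0, 0, 0, 0],
    [0.2, 0, 0, 0, 0, 0, 0],
    [0.2, 0, 0, 0, 0, 0, 0],
    [0.2, 0, 0, 0.4, 0, 0, 0],
    [0.2, 0, 0, 0.9, 0, 0, 0],
    [0.2, 0, 0, 1, 0, 0, 0],
    [0.2, -0.5, -0.5, 1, 0, 0, 0],
  ],
)

```text
clock: 8.28
tool_pos: [0.6036, -0.1553, 0.272]
tool_rot: [-0.0, 0.999, 0.044, 0.0]
force: [-0.4, 0.3, -0.3]
gripper_width: 0.6
```

```bash
python3 - <<'E'
from h import *
st(); snap("wrist","w6"); lm("wrist","lid_knob","large_mid","large_grip")
E
```

```text
t 8.28 tcp [ 0.6036 -0.1553  0.272 ] yaw 5.0 tz [ 6.e-04  2.e-04 -1.e+00] q [-17.8  33.8  81.7   0.   64.4  67.2] F [-0.35  0.34 -0.33] w 0.6
lid_knob wrist [([0.6124, -0.1423, 0.0295], 0.65)]
large_mid wrist []
large_grip wrist []
```

View pics/w6.png

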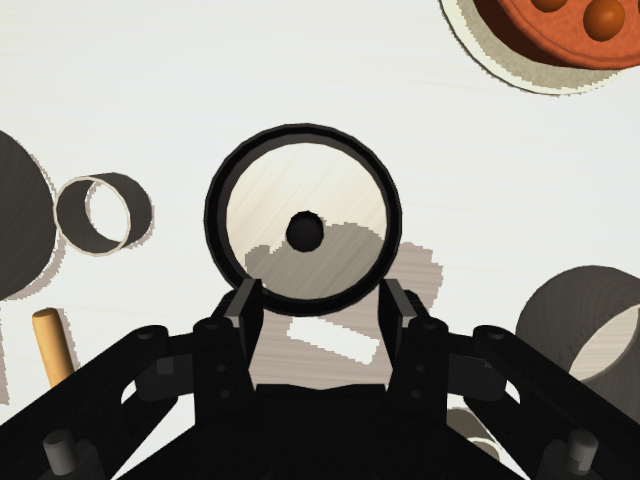

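The lid lies flat, seen at (305,225) inside the dish rim. Next is the medium pan's handle.

Request:
move_arm(
  steps=[
    [0.2, -0.6, -0.6, 0.3, 0, 0, 0],
    [0.2, -0.6, -0.9, 0.3, 0, 0, 0],
    [0.2, -0.6, -0.9, 0.3, 0, 0, 0],
    [0.2, -0.6, -0.9, 0.3, 0, 0, 0],
    [0.2, -0.6, -0.9, 0, 0, 0, 0],
    [0.2, -0.6, -0.9, 0, 0, 0, 0],
    [0.2, -0.6, -0.9, 0, 0, 0, 0],
    [0.2, -0.6, -0.9, 0, 0, 0, 0],
  ],
)

```text
clock: 9.15
tool_pos: [0.4821, -0.33, 0.2995]
tool_rot: [-0.001, 0.999, 0.043, -0.001]
force: [1.0, 0.4, 0.2]
gripper_width: 0.599
```

Request:
move_arm(
  steps=[
    [0.2, -0.6, -0.9, 0, 0, 0, 0],
    [0.2, -0.6, -0.9, 0, 0, 0, 0],
    [0.2, 0, -0.3, 0, 0, 0, 0],
    [0.2, 0, 0, 0, 0, 0, 0],
  ],
)

```text
clock: 9.48
tool_pos: [0.4523, -0.383, 0.2996]
tool_rot: [-0.0, 0.999, 0.042, -0.0]
force: [-0.1, 1.1, 0.2]
gripper_width: 0.599
```

```bash
python3 - <<'E'
from h import *
st(); snap("wrist","w7"); lm("wrist","medium_mid","medium_grip"); lm("top","lid_knob")
E
```

```text
t 9.48 tcp [ 0.4523 -0.383   0.2996] yaw 4.77 tz [-8.e-04  8.e-04 -1.e+00] q [-43.8  28.4  86.2  -0.   65.5  41.4] F [-0.09  1.05  0.19] w 0.599
medium_mid wrist [([0.2751, -0.2657, 0.0363], 0.89), ([0.5463, -0.3745, 0.0313], 0.87)]
medium_grip wrist [([0.4426, -0.3838, 0.0757], 0.64)]
lid_knob top []
```

View pics/w7.png

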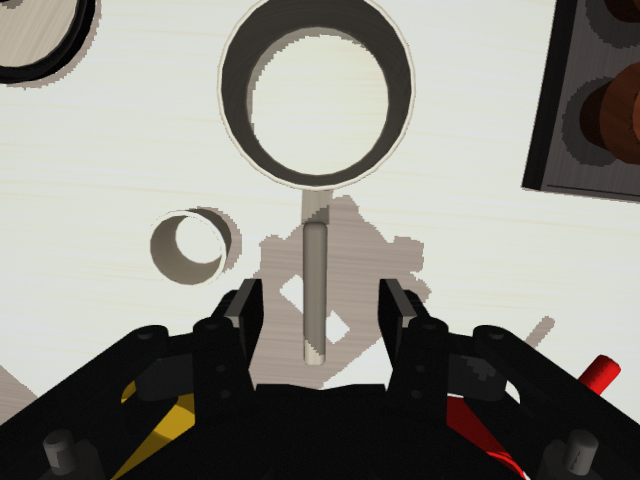

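The pan handle is at column 315, rows 225–360, between the open jaws. I'm descending on it.

Request:
move_arm(
  steps=[
    [0.1, 0.28, 0.12, -0.4, 0, 0, 0],
    [0.1, 0, 0, -0.7, 0, 0, 0],
    [0.1, 0, 0, -0.7, 0, 0, 0],
    [0.1, 0, 0, -0.6, 0, 0, 0],
    [0.1, 0, 0, -0.34, 0, 0, 0],
    [0.1, 0, 0, 0, 0, 0, 0],
  ],
)

```text
clock: 10.18
tool_pos: [0.4601, -0.3778, 0.2296]
tool_rot: [-0.001, 0.999, 0.043, -0.001]
force: [0.2, -0.7, -0.5]
gripper_width: 0.55
```

Request:
move_arm(
  steps=[
    [-0.3, 0, 0, 0, 0, 0, 0],
    [-1, 0, 0, 0, 0, 0, 0],
    [-1, 0, 0, 0, 0, 0, 0],
    [-1, 0, 0, 0, 0, 0, 0],
    [-1, 0, 0, 0, 0, 0, 0],
    [-1, 0, 0, 0, 0, 0, 0],
    [-1, 0, 0, 0, 0, 0, 0],
    [-1, 0, 0, 0, 0, 0, 0],
  ],
)

```text
clock: 10.85
tool_pos: [0.4599, -0.3789, 0.2329]
tool_rot: [0.001, 0.999, 0.043, 0.001]
force: [-0.4, 0.7, 6.4]
gripper_width: 0.15
```

```bash
python3 - <<'E'
from h import *
st(); snap("wrist","w8")
E
```

```text
t 10.85 tcp [ 0.4599 -0.3789  0.2329] yaw 4.88 tz [ 0.0013 -0.0011 -1.    ] q [-43.   33.7  88.    0.   58.2  42.1] F [-0.43  0.68  6.44] w 0.15
```

View pics/w8.png

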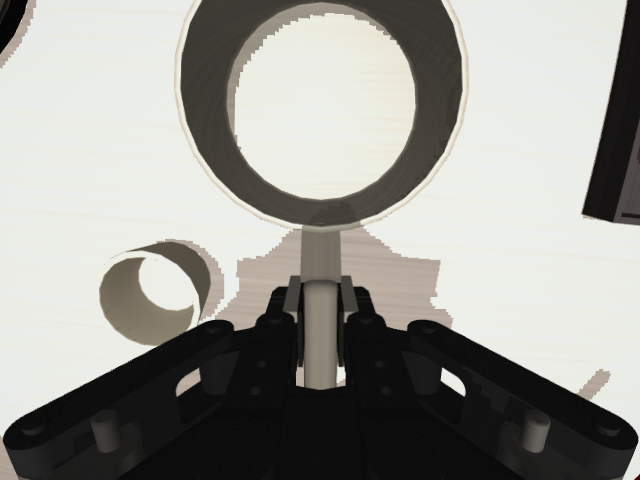

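Request:
move_arm(
  steps=[
    [-1, 0, 0, 0.3, 0, 0, 0],
    [-1, 0, 0, 0.4, 0, 0, 0],
    [-1, 0, 0, 0.6, 0, 0, 0],
    [-1, 0, 0, 0.8, 0, 0, 0],
    [-1, 0, 0, 0.8, 0, 0, 0],
    [-1, 0, 0, 0.7, 0, 0, 0],
    [-1, 0, 0, 0.3, 0, 0, 0],
    [-1, 0, 0, 0, 0, 0, 0],
  ],
)

```text
clock: 11.57
tool_pos: [0.4598, -0.3788, 0.3316]
tool_rot: [0.001, 0.999, 0.043, 0.001]
force: [0.0, -0.5, -3.3]
gripper_width: 0.15
```

```bash
python3 - <<'E'
from h import *
st(); snap("wrist","w9"); snap("scene","s9"); lm("wrist","medium_mid","medium_grip"); lm("scene","medium_mid","medium_grip")
i=cv2.imread("pics/s9.png")[60:260,150:400]; cv2.imwrite("pics/s9c.png",cv2.resize(i,(750,600)))
E
```

```text
t 11.57 tcp [ 0.4598 -0.3788  0.3316] yaw 4.89 tz [ 0.0022 -0.0021 -1.    ] q [-43.   26.7  84.1  -0.   69.   42.1] F [ 0.04 -0.45 -3.31] w 0.15
medium_mid wrist [([0.548, -0.3757, 0.1273], 0.56)]
medium_grip wrist [([0.4448, -0.3818, 0.1752], 0.77)]
medium_mid scene [([0.2474, -0.5217, 0.0343], 0.86), ([0.5463, -0.372, 0.1282], 0.75), ([0.4369, 0.2885, -0.0007], 0.71)]
medium_grip scene [([0.3379, -0.5698, 0.0729], 0.95), ([0.4421, -0.3803, 0.1695], 0.87), ([0.1816, -0.2185, 0.0772], 0.8)]
```

View pics/w9.png

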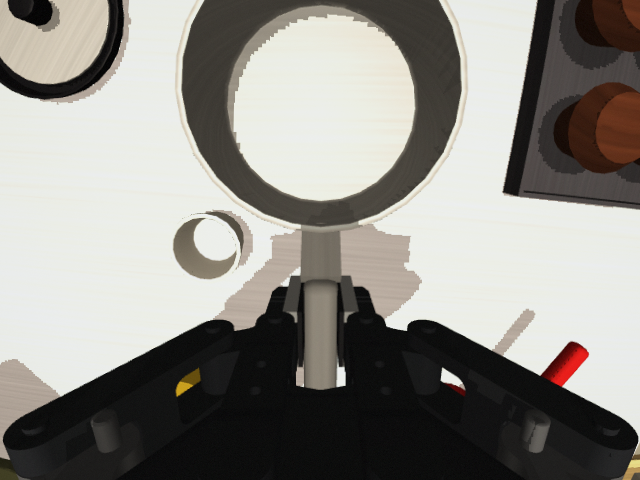

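View pics/s9c.png

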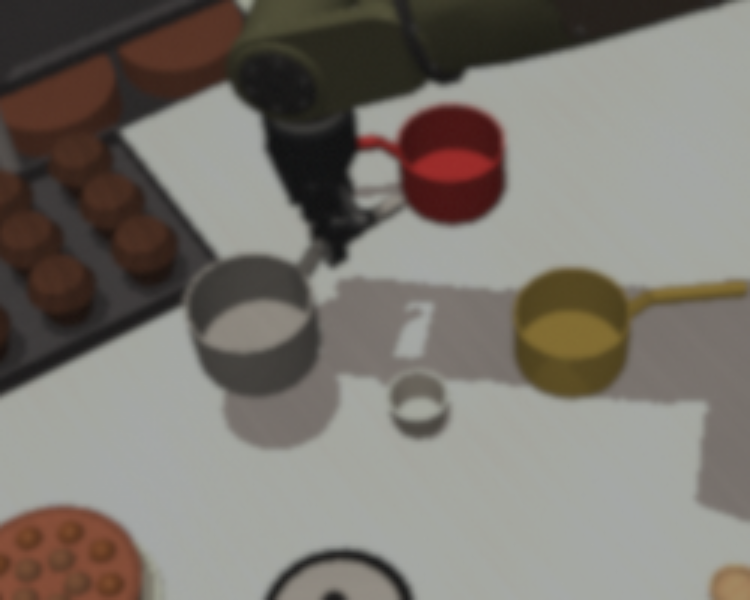

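The medium pan is held level at the same pose in the wrist view, with the lid in its dish at upper left. I'm carrying it over the large pan, turning +32.5° on the way.

Request:
move_arm(
  steps=[
    [-1, 0.05, 0.4, 0.2, 0, 0, 0.2],
    [-1, 0.1, 0.7, 0.2, 0, 0, 0.3],
    [-1, 0.15, 0.9, 0.2, 0, 0, 0.35],
    [-1, 0.15, 0.9, 0.2, 0, 0, 0.35],
    [-1, 0.15, 0.9, 0.2, 0, 0, 0.35],
    [-1, 0.15, 0.9, 0, 0, 0, 0.35],
    [-1, 0.15, 0.9, 0, 0, 0, 0.35],
    [-1, 0.15, 0.9, 0, 0, 0, 0.35],
  ],
)

```text
clock: 12.53
tool_pos: [0.486, -0.2145, 0.3546]
tool_rot: [-0.0, 0.988, 0.157, 0.0]
force: [1.0, 0.9, -3.3]
gripper_width: 0.151
```

Request:
move_arm(
  steps=[
    [-1, 0.15, 0.9, 0, 0, 0, 0.35],
    [-1, 0.15, 0.9, 0, 0, 0, 0.35],
    [-1, 0.15, 0.9, 0, 0, 0, 0.35],
    [-1, 0.15, 0.9, 0, 0, 0, 0.35],
    [-1, 0.15, 0.9, 0, 0, 0, 0.35],
    [-1, 0.15, 0.9, 0, 0, 0, 0.35],
    [-1, 0.15, 0.9, 0, 0, 0, 0.35],
    [-1, 0.15, 0.9, 0, 0, 0, 0.35],
  ],
)

```text
clock: 13.2
tool_pos: [0.5158, -0.0346, 0.3546]
tool_rot: [-0.0, 0.961, 0.276, -0.0]
force: [0.8, 0.3, -2.8]
gripper_width: 0.147
```

Request:
move_arm(
  steps=[
    [-1, 0.15, 0.7, 0, 0, 0, 0.35],
    [-1, 0.15, 0.5, 0, 0, 0, 0.3],
    [-1, 0.1, 0.2, 0, 0, 0, 0.15],
    [-1, 0, 0, 0, 0, 0, 0],
    [-1, 0, 0, 0, 0, 0, 0],
  ],
)

```text
clock: 13.62
tool_pos: [0.526, -0.0016, 0.3543]
tool_rot: [0.0, 0.951, 0.308, -0.0]
force: [-0.5, -0.3, -2.8]
gripper_width: 0.146
```

```bash
python3 - <<'E'
from h import *
st(); snap("wrist","w10"); snap("scene","s10"); snap("top","t10"); lm("scene","medium_mid","medium_grip","large_mid","large_grip"); lm("top","medium_mid","large_mid","large_grip","medium_grip"); lm("wrist","medium_mid","large_mid")
a=cv2.imread("pics/s10.png")[240:400,240:440]; b=cv2.imread("pics/t10.png")[140:300,180:380]
cv2.imwrite("pics/c10.png",np.hstack([cv2.resize(a,(400,320)),cv2.resize(b,(400,320))]))
E
```

```text
t 13.62 tcp [ 0.526  -0.0016  0.3543] yaw 35.87 tz [-3.e-04 -2.e-04 -1.e+00] q [-4.2 16.9 94.5 -0.  68.6 50. ] F [-0.47 -0.28 -2.81] w 0.146
medium_mid scene [([0.2742, -0.2672, 0.0355], 0.93), ([0.2484, -0.5178, 0.0297], 0.86), ([0.5955, 0.0484, 0.1555], 0.84), ([0.6138, -0.0022, -0.0005], 0.74), ([0.4338, 0.2907, -0.0012], 0.63)]
medium_grip scene [([0.511, -0.0133, 0.1963], 0.81), ([0.3384, -0.5703, 0.0757], 0.67), ([0.6145, -0.1461, 0.0285], 0.36)]
large_mid scene [([0.6018, 0.1135, 0.0289], 0.59)]
large_grip scene [([0.4979, 0.1222, 0.0713], 0.95)]
medium_mid top [([0.5983, 0.0486, 0.1551], 0.76), ([0.275, -0.267, 0.0326], 0.68), ([0.2493, -0.5195, 0.0316], 0.6)]
large_mid top [([0.6021, 0.1108, 0.0318], 0.61)]
large_grip top [([0.5025, 0.1254, 0.0748], 0.78)]
medium_grip top [([0.3359, -0.5649, 0.0761], 0.83)]
medium_mid wrist [([0.5977, 0.0432, 0.1518], 0.82)]
large_mid wrist []
```

View pics/w10.png

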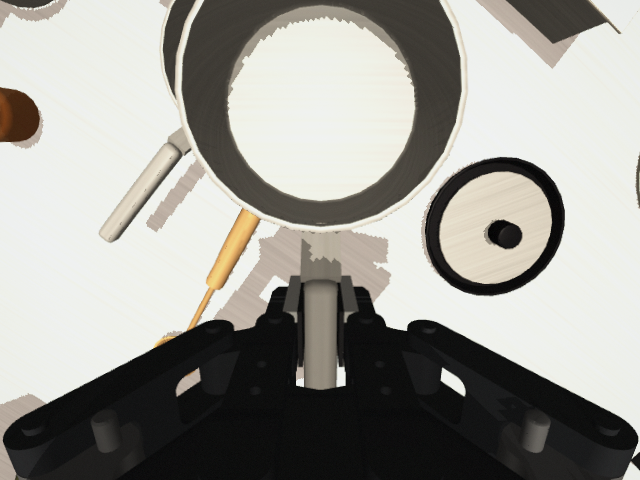

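View pics/c10.png

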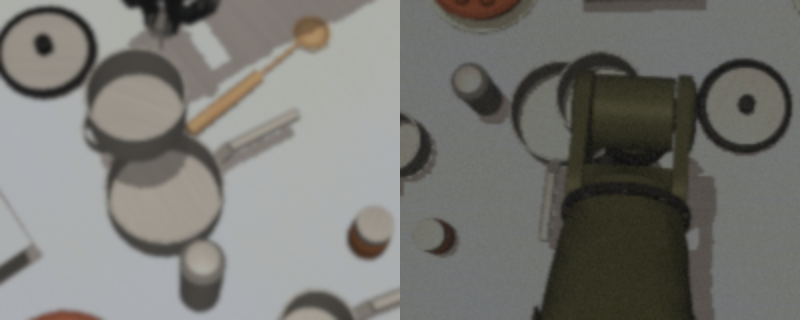

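Request:
move_arm(
  steps=[
    [-1, 0.06, 0.4, 0, 0, 0, 0.1],
    [-1, 0.1, 0.7, 0, 0, 0, 0.2],
    [-1, 0.1, 0.7, 0, 0, 0, 0.1],
    [-1, 0, 0.41, -0.3, 0, 0, 0],
    [-1, 0, 0.2, -0.6, 0, 0, 0],
    [-1, 0, 0, -0.5, 0, 0, 0],
    [-1, 0, 0, -0.2, 0, 0, 0],
    [-1, 0, 0, 0, 0, 0, 0],
  ],
)

```text
clock: 14.93
tool_pos: [0.5323, 0.0592, 0.3129]
tool_rot: [-0.0, 0.946, 0.325, -0.001]
force: [0.1, 0.7, -2.7]
gripper_width: 0.153
```

```bash
python3 - <<'E'
from h import *
st(); snap("wrist","w11"); snap("scene","s11"); lm("scene","medium_mid","medium_grip","large_mid","large_grip"); lm("wrist","medium_mid","large_mid","large_grip")
a=cv2.imread("pics/s11.png")[260:380,270:420]
cv2.imwrite("pics/c11.png",cv2.resize(a,(750,600)))
E
```

```text
t 14.93 tcp [0.5323 0.0592 0.3129] yaw 37.9 tz [-2.6e-03 -1.0e-04 -1.0e+00] q [ 2.4 20.8 95.3 -0.  64.1 54.5] F [ 0.05  0.74 -2.66] w 0.153
medium_mid scene [([0.2495, -0.5199, 0.033], 0.98), ([0.2727, -0.2685, 0.0348], 0.89), ([0.6016, 0.109, 0.1174], 0.83), ([0.5, 0.1214, 0.0699], 0.48)]
medium_grip scene [([0.3384, -0.5664, 0.0759], 0.97), ([0.5192, 0.05, 0.1568], 0.89)]
large_mid scene [([0.6004, 0.1131, 0.0321], 0.63), ([0.6017, 0.114, -0.0004], 0.39), ([0.5975, 0.113, 0.0782], 0.27)]
large_grip scene [([0.4983, 0.1227, 0.0668], 0.86)]
medium_mid wrist [([0.601, 0.1079, 0.1081], 0.67), ([0.5988, 0.1121, 0.0796], 0.55)]
large_mid wrist [([0.5988, 0.116, 0.0811], 0.73)]
large_grip wrist [([0.5026, 0.125, 0.0688], 0.77)]
```

View pics/w11.png

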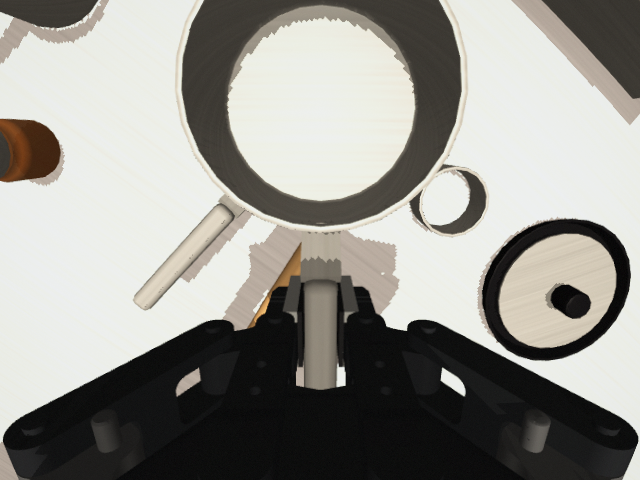

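View pics/c11.png

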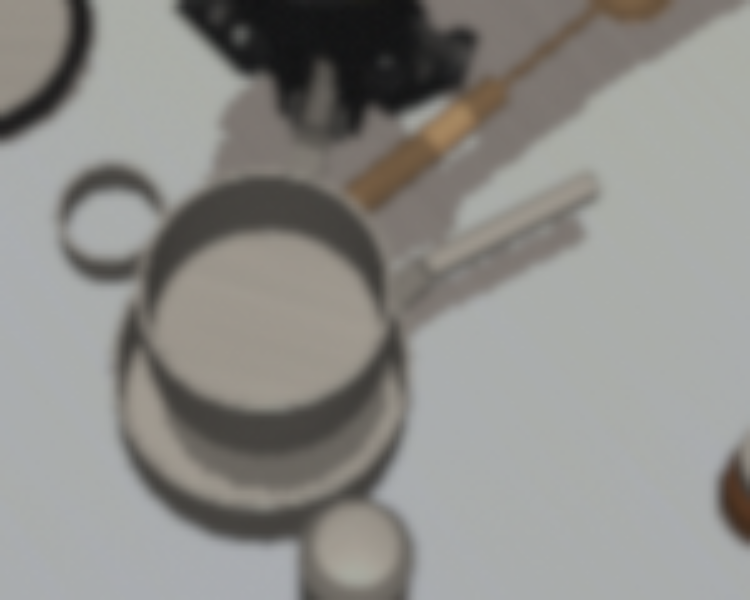

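Request:
move_arm(
  steps=[
    [-1, 0, 0.1, -0.2, 0, 0, 0],
    [-1, 0, 0, -0.4, 0, 0, 0],
    [-1, 0, 0, -0.5, 0, 0, 0],
    [-1, 0, 0, -0.4, 0, 0, 0],
    [-1, 0, 0, -0.3, 0, 0, 0],
    [-1, 0, 0, -0.3, 0, 0, 0],
    [-1, 0, 0, -0.3, 0, 0, 0],
    [-1, 0, 0, 0, 0, 0, 0],
  ],
)

```text
clock: 16.05
tool_pos: [0.5323, 0.0615, 0.2528]
tool_rot: [-0.0, 0.946, 0.325, -0.001]
force: [-0.4, -0.6, -2.8]
gripper_width: 0.146
```

```bash
python3 - <<'E'
from h import *
st(); snap("wrist","w12"); snap("scene","s12"); lm("scene","medium_mid","large_mid")
a=cv2.imread("pics/s12.png")[260:380,270:420]
cv2.imwrite("pics/c12.png",cv2.resize(a,(750,600)))
E
```

```text
t 16.05 tcp [0.5323 0.0615 0.2528] yaw 37.89 tz [-2.2e-03 -1.0e-04 -1.0e+00] q [ 2.7 25.6 97.7  0.  56.9 54.8] F [-0.4  -0.57 -2.78] w 0.146
medium_mid scene [([0.2466, -0.5193, 0.0305], 0.95), ([0.6002, 0.1159, 0.0536], 0.82), ([0.2728, -0.2663, 0.0358], 0.56)]
large_mid scene []
```

View pics/c12.png

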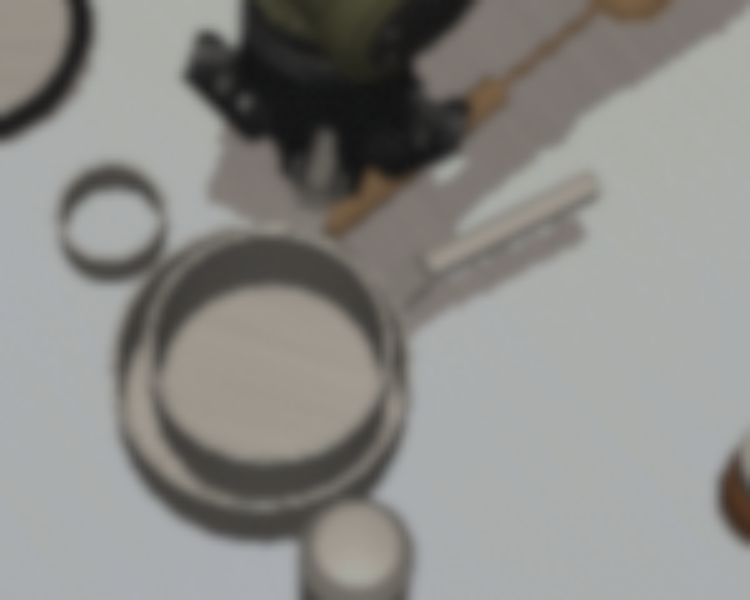

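View pics/w12.png

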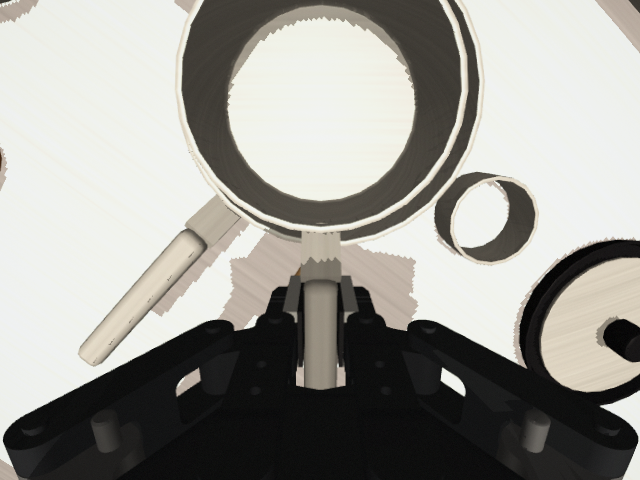

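The medium pan is inside the large rim but about 3–5 mm off to the left. The large pan's rim shows at column 484 on the right and is hidden on the left. I'll shift a little, then lower to contact.

Request:
move_arm(
  steps=[
    [-1, 0.1, -0.14, 0, 0, 0, 0],
    [-1, 0, 0, -0.2, 0, 0, 0],
    [-1, 0, 0, -0.15, 0, 0, 0],
    [-1, 0, 0, -0.15, 0, 0, 0],
    [-1, 0, 0, 0, 0, 0, 0],
  ],
)

```text
clock: 16.67
tool_pos: [0.5348, 0.058, 0.2409]
tool_rot: [-0.0, 0.946, 0.325, -0.001]
force: [-0.3, -0.4, -2.8]
gripper_width: 0.15
```

Request:
move_arm(
  steps=[
    [-1, 0, 0, -0.06, 0, 0, 0],
    [-1, 0, 0, -0.06, 0, 0, 0],
    [-1, 0, 0, 0, 0, 0, 0],
  ],
)

```text
clock: 16.92
tool_pos: [0.535, 0.058, 0.2387]
tool_rot: [-0.0, 0.946, 0.325, -0.0]
force: [-0.1, 0.2, -2.6]
gripper_width: 0.152
```

Request:
move_arm(
  steps=[
    [-1, 0, 0, -0.04, 0, 0, 0],
    [-1, 0, 0, -0.04, 0, 0, 0],
    [-1, 0, 0, 0, 0, 0, 0],
  ],
)

```text
clock: 17.17
tool_pos: [0.5351, 0.058, 0.2372]
tool_rot: [0.0, 0.946, 0.325, 0.0]
force: [-0.8, -1.6, 0.2]
gripper_width: 0.151
```

Request:
move_arm(
  steps=[
    [-1, 0, 0, -0.03, 0, 0, 0],
    [-1, 0, 0, 0, 0, 0, 0],
  ],
)

```text
clock: 17.33
tool_pos: [0.5351, 0.058, 0.237]
tool_rot: [0.0, 0.946, 0.325, 0.0]
force: [-5.2, -1.7, 8.4]
gripper_width: 0.149
```

```bash
python3 - <<'E'
from h import *
st(); snap("wrist","w13"); snap("scene","s13"); lm("scene","medium_mid","large_mid","medium_grip","large_grip")
a=cv2.imread("pics/s13.png")[260:380,270:420]
cv2.imwrite("pics/c13.png",cv2.resize(a,(750,600)))
E
```

```text
t 17.33 tcp [0.5351 0.058  0.237 ] yaw 37.89 tz [ 6.e-04  0.e+00 -1.e+00] q [ 2.3 27.2 97.8 -0.  55.  54.4] F [-5.2  -1.74  8.44] w 0.149
medium_mid scene [([0.604, 0.1101, 0.0367], 0.85), ([0.2708, -0.2673, 0.0334], 0.74), ([0.2516, -0.5222, 0.0299], 0.67)]
large_mid scene []
medium_grip scene [([0.3405, -0.5655, 0.076], 0.84), ([0.5222, 0.0469, 0.0806], 0.62)]
large_grip scene [([0.5004, 0.1232, 0.0689], 0.64)]
```

View pics/c13.png

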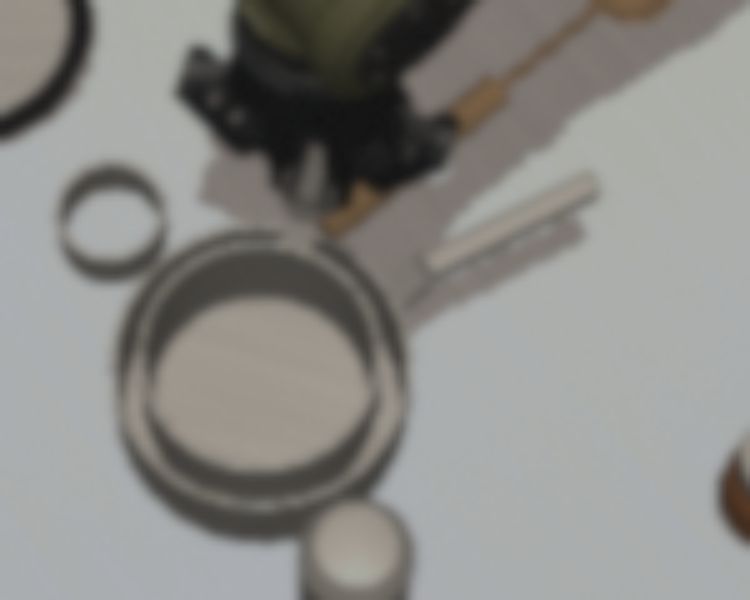

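View pics/w13.png

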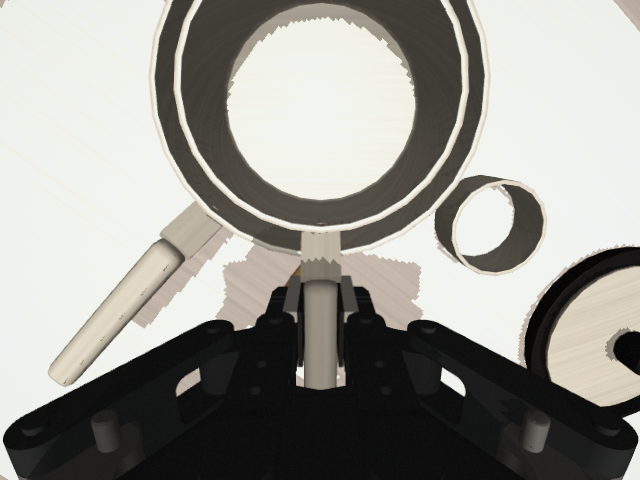

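The pans are concentric in both views and contact reads 8 N. I'm releasing.

Request:
move_arm(
  steps=[
    [-0.5, 0, 0, 0, 0, 0, 0],
    [-0.3, 0, 0, 0, 0, 0, 0],
    [-0.1, 0, 0, 0, 0, 0, 0],
    [0, 0, 0, 0, 0, 0, 0],
    [0, 0, 0, 0.4, 0, 0, 0],
    [0, 0, 0, 0.8, 0, 0, 0],
    [0, 0, 0, 1, 0, 0, 0],
    [0, 0, 0, 1, 0, 0, 0],
  ],
)

```text
clock: 18.3
tool_pos: [0.5349, 0.058, 0.3176]
tool_rot: [-0.0, 0.946, 0.325, -0.0]
force: [0.3, -0.2, 0.9]
gripper_width: 0.499
```

```bash
python3 - <<'E'
from h import *
st(); snap("wrist","w14"); snap("scene","s14"); lm("scene","medium_mid","large_mid","medium_grip","large_grip","small_mid","small_grip"); lm("wrist","medium_mid","medium_grip","large_grip")
E
```

```text
t 18.3 tcp [0.5349 0.058  0.3176] yaw 37.89 tz [-4.e-04 -0.e+00 -1.e+00] q [ 2.3 20.7 94.7  0.  64.6 54.4] F [ 0.27 -0.23  0.91] w 0.499
medium_mid scene [([0.2756, -0.2678, 0.0349], 0.98), ([0.2488, -0.5231, 0.0348], 0.96), ([0.6048, 0.1112, 0.0369], 0.83)]
large_mid scene []
medium_grip scene [([0.5195, 0.0473, 0.0809], 0.96), ([0.3383, -0.5676, 0.0757], 0.59), ([0.4347, 0.2885, 0.0], 0.48)]
large_grip scene [([0.6114, -0.1485, 0.0246], 0.67), ([0.4993, 0.1259, 0.0656], 0.56)]
small_mid scene [([0.5664, 0.3438, 0.0377], 0.63), ([0.6059, 0.1079, 0.0392], 0.39)]
small_grip scene [([0.4635, 0.3685, 0.0853], 0.71)]
medium_mid wrist [([0.6036, 0.1086, 0.0338], 0.84)]
medium_grip wrist [([0.5203, 0.0442, 0.0802], 0.61)]
large_grip wrist [([0.5024, 0.1284, 0.0702], 0.9)]
```

View pics/w14.png

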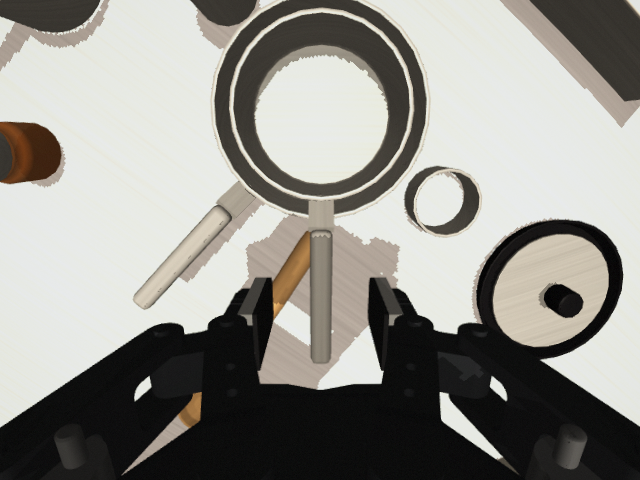

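The nest is good: the medium handle is at column 320 and the large handle at about (180,258), roughly 45° apart. Next is the small pan.

Request:
move_arm(
  steps=[
    [0, -0.1, 0.5, 0.3, 0, 0, -0.7],
    [0, -0.2, 0.9, 0.3, 0, 0, -0.8],
    [0, -0.2, 0.9, 0, 0, 0, -0.8],
    [0, -0.2, 0.9, 0, 0, 0, -0.8],
    [0, -0.2, 0.9, 0, 0, 0, -0.8],
    [0, -0.2, 0.9, 0, 0, 0, -0.8],
    [0, -0.2, 0.9, 0, 0, 0, -0.8],
    [0, -0.2, 0.9, 0, 0, 0, -0.8],
  ],
)

```text
clock: 19.52
tool_pos: [0.4972, 0.2291, 0.3309]
tool_rot: [0.0, 0.999, 0.054, -0.0]
force: [0.3, 0.0, 0.0]
gripper_width: 0.496
```

Request:
move_arm(
  steps=[
    [0, -0.2, 0.9, 0, 0, 0, -0.8],
    [0, -0.2, 0.9, 0, 0, 0, -0.8],
    [0, -0.2, 0.9, 0, 0, 0, -0.7],
    [0, -0.2, 0.9, 0, 0, 0, -0.7],
    [0, -0.2, 0.8, 0, 0, 0, -0.5],
    [0, -0.1, 0.5, 0, 0, 0, -0.3],
    [0, 0, 0.4, 0, 0, 0, -0.2],
    [0, 0, 0, 0, 0, 0, 0],
  ],
)

```text
clock: 20.18
tool_pos: [0.4696, 0.3619, 0.3307]
tool_rot: [0.0, 0.993, -0.118, -0.0]
force: [0.4, -1.2, 0.4]
gripper_width: 0.504
```

```bash
python3 - <<'E'
from h import *
st(); im,P=snap("wrist","w15"); lm("wrist","small_mid","small_grip")
E
```

```text
t 20.18 tcp [0.4696 0.3619 0.3307] yaw -13.56 tz [-4.e-04 -0.e+00 -1.e+00] q [ 34.1  26.4  84.6   0.   69.  137.6] F [ 0.43 -1.16  0.4 ] w 0.504
small_mid wrist [([0.565, 0.3376, 0.0411], 0.66), ([0.4384, 0.2889, -0.0034], 0.34)]
small_grip wrist [([0.4641, 0.3687, 0.0798], 0.57)]
```

View pics/w15.png

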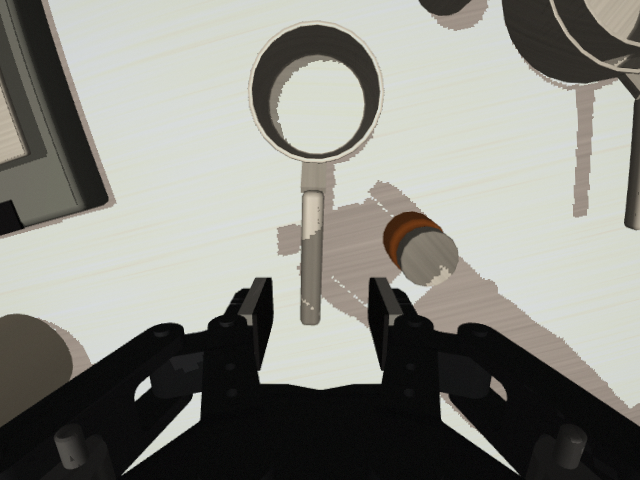

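```bash
python3 - <<'E'
from h import *
P=dict(np.load("pics/w15.npz"))
c=ray(P,(316,91.5),.072);a=ray(P,(313.5,197),.089);b=ray(P,(310.5,320),.089)
print(c,a,b,np.degrees(np.arctan2(*(b-a)[[1,0]])),np.degrees(np.arctan2(*(b-c)[[1,0]])),np.hypot(*(b-c)[:2]))
al=np.radians(165.6)
for r in(.075,.085,.09):print(c[:2]+r*np.array([np.cos(al),np.sin(al)]))
E
```

```text
[0.5652 0.3394 0.072 ] [0.5039 0.3557 0.089 ] [0.4229 0.3777 0.089 ] 164.80475147318015 164.93584378784044 0.14736410689173945
[0.49255626 0.35805174]
[0.48287043 0.36053864]
[0.47802752 0.36178209]
```

The small pan rim is centred at (316,91), its handle runs (313,195)→(311,322), and the jar at (420,250) is clear of the fingers.

Request:
move_arm(
  steps=[
    [0, 0.35, 0, -0.4, 0, 0, -0.14],
    [0, 0.34, 0, -0.7, 0, 0, -0.14],
    [0, 0, 0, -0.8, 0, 0, 0],
    [0, 0, 0, -0.6, 0, 0, 0],
    [0, 0, 0, -0.3, 0, 0, 0],
    [0, 0, 0, 0, 0, 0, 0],
  ],
)

```text
clock: 20.83
tool_pos: [0.4873, 0.3597, 0.2596]
tool_rot: [0.001, 0.991, -0.131, -0.001]
force: [0.5, 0.5, -0.6]
gripper_width: 0.503
```

```bash
python3 - <<'E'
from h import *
st(); im,P=snap("wrist","w16")
E
```

```text
t 20.83 tcp [0.4873 0.3597 0.2596] yaw -15.03 tz [-0.0023 -0.0015 -1.    ] q [ 33.   32.7  85.4  -0.   62.  138. ] F [ 0.52  0.55 -0.55] w 0.503
```

View pics/w16.png

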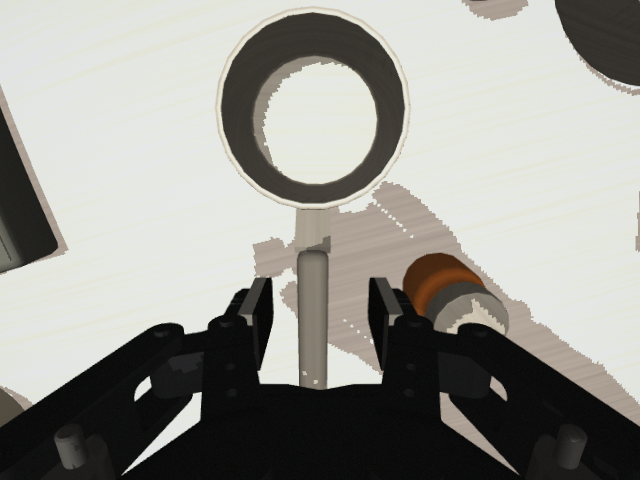

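Request:
move_arm(
  steps=[
    [0, 0.03, 0.12, -0.3, 0, 0, 0],
    [0, 0, 0, -0.4, 0, 0, 0],
    [0, 0, 0, -0.2, 0, 0, 0],
    [0, 0, 0, 0, 0, 0, 0],
    [-0.4, 0, 0, 0, 0, 0, 0],
    [-1, 0, 0, 0, 0, 0, 0],
    [-1, 0, 0, 0, 0, 0, 0],
    [-1, 0, 0, 0, 0, 0, 0],
  ],
)

```text
clock: 21.55
tool_pos: [0.4881, 0.3635, 0.2391]
tool_rot: [-0.0, 0.991, -0.131, 0.0]
force: [-0.1, -0.2, 1.7]
gripper_width: 0.152
```

Request:
move_arm(
  steps=[
    [-1, 0, 0, 0, 0, 0, 0],
    [-1, 0, 0, 0, 0, 0, 0],
    [-1, 0, 0, 0, 0, 0, 0],
  ],
)

```text
clock: 21.8
tool_pos: [0.4881, 0.3635, 0.239]
tool_rot: [-0.0, 0.991, -0.131, 0.0]
force: [-1.4, -0.5, 3.9]
gripper_width: 0.149
```

```bash
python3 - <<'E'
from h import *
st(); im,P=snap("wrist","w17"); lm("wrist","small_mid"); lm("scene","small_mid","small_grip")
E
```

```text
t 21.8 tcp [0.4881 0.3635 0.239 ] yaw -15.01 tz [ 4.e-04  3.e-04 -1.e+00] q [ 33.2  34.6  85.5   0.   59.9 138.2] F [-1.36 -0.45  3.9 ] w 0.149
small_mid wrist [([0.5643, 0.3391, 0.0379], 0.58)]
small_mid scene [([0.5664, 0.3438, 0.0377], 0.63), ([0.6059, 0.1079, 0.0392], 0.39)]
small_grip scene [([0.4635, 0.3685, 0.0853], 0.71)]
```

View pics/w17.png

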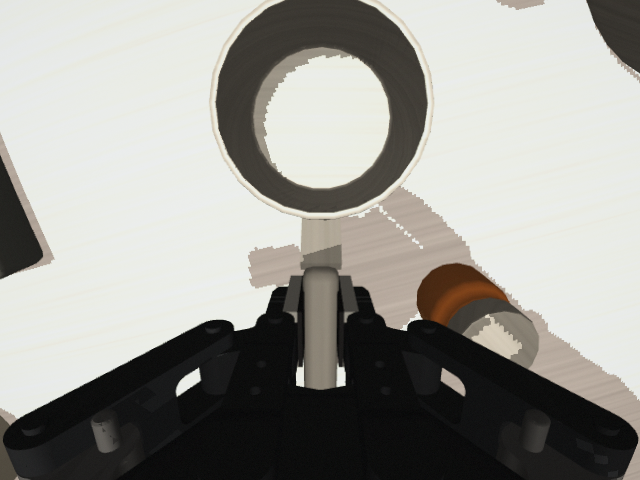

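Request:
move_arm(
  steps=[
    [-1, 0, 0, 0.3, 0, 0, 0],
    [-1, 0, 0, 0.4, 0, 0, 0],
    [-1, 0, 0, 0.7, 0, 0, 0],
    [-1, 0, 0, 0.9, 0, 0, 0],
    [-1, 0, 0, 0.9, 0, 0, 0],
    [-1, 0, 0, 0.9, 0, 0, 0],
    [-1, 0, 0, 0.9, 0, 0, 0],
    [-1, 0, 0, 0.9, 0, 0, 0],
  ],
)

```text
clock: 22.67
tool_pos: [0.4878, 0.3633, 0.3881]
tool_rot: [-0.0, 0.991, -0.131, 0.0]
force: [-0.2, -0.3, -2.1]
gripper_width: 0.152
```

Request:
move_arm(
  steps=[
    [-1, 0, 0, 0.6, 0, 0, 0.1],
    [-1, 0, 0, 0.3, 0, 0, 0.3],
    [-1, 0.05, -0.1, 0, 0, 0, 0.5],
    [-1, 0.1, -0.3, 0, 0, 0, 0.6],
    [-1, 0, 0, 0, 0, 0, 0],
  ],
)

```text
clock: 23.08
tool_pos: [0.4919, 0.3527, 0.4094]
tool_rot: [-0.0, 0.998, -0.065, 0.0]
force: [0.7, -0.2, -1.7]
gripper_width: 0.145
```

```bash
python3 - <<'E'
from h import *
st(); im,P=snap("wrist","w18"); lm("wrist","small_mid"); lm("scene","small_mid","small_grip")
E
```

```text
t 23.08 tcp [0.4919 0.3527 0.4094] yaw -7.4 tz [ 4.e-04  0.e+00 -1.e+00] q [ 32.2  24.1  77.2  -0.   78.7 129.6] F [ 0.65 -0.17 -1.67] w 0.145
small_mid wrist [([0.57, 0.3383, 0.2086], 0.84)]
small_mid scene [([0.5664, 0.3438, 0.0377], 0.63), ([0.6059, 0.1079, 0.0392], 0.39)]
small_grip scene [([0.4635, 0.3685, 0.0853], 0.71)]
```

View pics/w18.png

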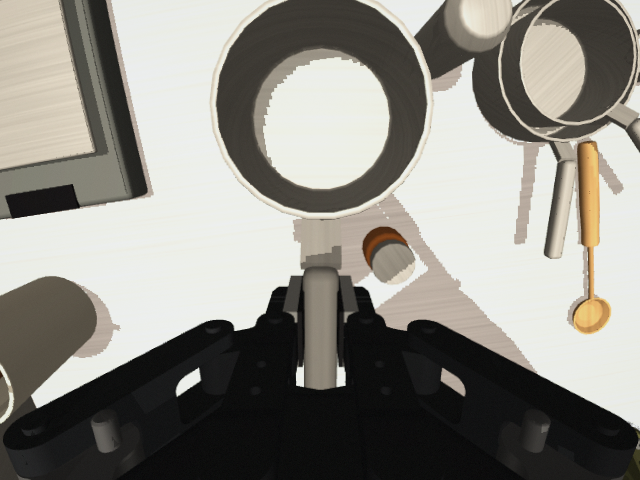

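The small pan is held level with the jar undisturbed. I'm swinging it over the shaker, with its underside at about 170 mm, and turning +90°.

Request:
move_arm(
  steps=[
    [-1, 0.1, -0.3, 0, 0, 0, 0.5],
    [-1, 0.2, -0.6, 0, 0, 0, 0.9],
    [-1, 0.2, -0.6, 0, 0, 0, 0.9],
    [-1, 0.2, -0.6, 0, 0, 0, 0.9],
    [-1, 0.2, -0.6, 0, 0, 0, 0.9],
    [-1, 0.2, -0.6, 0, 0, 0, 0.9],
    [-1, 0.2, -0.6, 0, 0, 0, 0.9],
    [-1, 0.2, -0.6, 0, 0, 0, 0.9],
  ],
)

```text
clock: 23.95
tool_pos: [0.5294, 0.2405, 0.4087]
tool_rot: [0.0, 0.973, 0.231, -0.0]
force: [-0.8, 0.5, -2.1]
gripper_width: 0.149
```

Request:
move_arm(
  steps=[
    [-1, 0.2, -0.6, 0, 0, 0, 0.9],
    [-1, 0.2, -0.6, 0, 0, 0, 0.9],
    [-1, 0.2, -0.6, 0, 0, 0, 0.9],
    [-1, 0.2, -0.6, 0, 0, 0, 0.9],
    [-1, 0.2, -0.6, 0, 0, 0, 0.9],
    [-1, 0.2, -0.6, 0, 0, 0, 0.9],
    [-1, 0.2, -0.6, 0, 0, 0, 0.9],
    [-1, 0.2, -0.6, 0, 0, 0, 0.9],
  ],
)

```text
clock: 24.62
tool_pos: [0.5695, 0.1205, 0.4087]
tool_rot: [0.0, 0.854, 0.52, -0.0]
force: [-0.6, 0.1, -1.8]
gripper_width: 0.149
```

Request:
move_arm(
  steps=[
    [-1, 0.2, -0.6, 0, 0, 0, 0.9],
    [-1, 0.2, -0.6, 0, 0, 0, 0.9],
    [-1, 0.2, -0.6, 0, 0, 0, 0.9],
    [-1, 0.1, -0.5, 0, 0, 0, 0.9],
    [-1, 0.1, -0.4, 0, 0, 0, 0.6],
    [-1, 0, 0, 0, 0, 0, 0],
    [-1, 0, 0, 0, 0, 0, 0],
  ],
)

```text
clock: 25.2
tool_pos: [0.5893, 0.0536, 0.4086]
tool_rot: [-0.0, 0.747, 0.665, -0.0]
force: [-0.0, 0.0, -2.3]
gripper_width: 0.149
```

```bash
python3 - <<'E'
from h import *
st(); snap("wrist","w19"); snap("scene","s19"); lm("scene","small_mid","small_grip","medium_mid","medium_grip"); lm("wrist","small_mid","medium_mid")
a=cv2.imread("pics/s19.png")[230:380,250:437]
cv2.imwrite("pics/c19.png",cv2.resize(a,(748,600)))
E
```

```text
t 25.2 tcp [0.5893 0.0536 0.4086] yaw 83.32 tz [-2.e-04  0.e+00 -1.e+00] q [ 1.6 22.4 79.7  0.  78.   8.3] F [-0.03  0.05 -2.28] w 0.149
small_mid scene [([0.6026, 0.1362, 0.2081], 0.66), ([0.6065, 0.1085, 0.0371], 0.56)]
small_grip scene [([0.5886, 0.0269, 0.2542], 0.69)]
medium_mid scene [([0.6017, 0.107, 0.0381], 0.91), ([0.2728, -0.2647, 0.0353], 0.69), ([0.2459, -0.519, 0.0323], 0.64)]
medium_grip scene [([0.3364, -0.5658, 0.0759], 0.86), ([0.5225, 0.0499, 0.0807], 0.65), ([0.6286, 0.2283, -0.0036], 0.19)]
small_mid wrist [([0.5999, 0.1261, 0.2077], 0.82)]
medium_mid wrist []
```

View pics/c19.png

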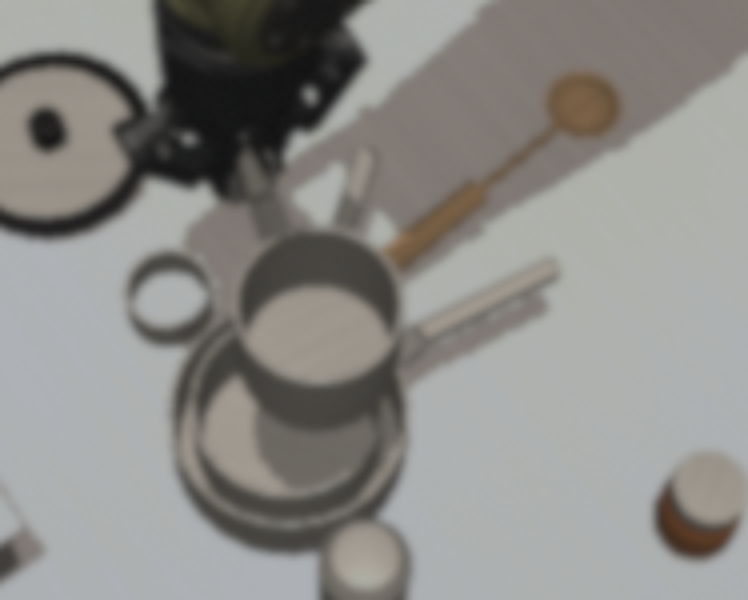

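View pics/w19.png

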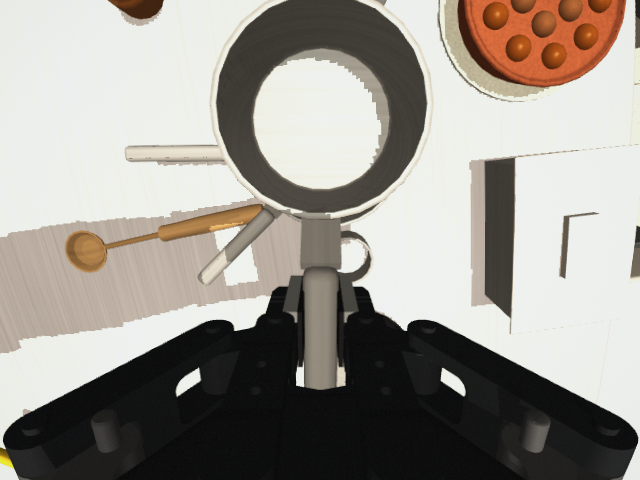

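Request:
move_arm(
  steps=[
    [-1, 0.08, -0.4, 0, 0, 0, 0],
    [-1, 0.08, -0.48, -0.2, 0, 0, 0],
    [-1, 0, 0, -0.6, 0, 0, 0],
    [-1, 0, 0, -0.8, 0, 0, 0],
    [-1, 0, 0, -0.8, 0, 0, 0],
    [-1, 0, 0, -0.6, 0, 0, 0],
    [-1, 0, 0, -0.2, 0, 0, 0],
    [-1, 0, 0, 0, 0, 0, 0],
  ],
)

```text
clock: 26.27
tool_pos: [0.5933, 0.0306, 0.3273]
tool_rot: [-0.001, 0.746, 0.666, -0.001]
force: [-0.2, -0.8, -1.5]
gripper_width: 0.148
```

```bash
python3 - <<'E'
from h import *
st(); snap("wrist","w20"); snap("scene","s20"); lm("scene","small_mid","medium_mid"); lm("wrist","small_mid","medium_mid")
a=cv2.imread("pics/s20.png")[260:380,270:420]
cv2.imwrite("pics/c20.png",cv2.resize(a,(750,600)))
E
```

```text
t 26.27 tcp [0.5933 0.0306 0.3273] yaw 83.45 tz [-2.4e-03 -1.0e-04 -1.0e+00] q [-0.6 26.8 84.6 -0.  68.8  6. ] F [-0.15 -0.75 -1.5 ] w 0.148
small_mid scene [([0.6065, 0.1064, 0.1254], 0.9)]
medium_mid scene [([0.6028, 0.108, 0.0388], 0.76), ([0.2501, -0.5223, 0.0317], 0.56)]
small_mid wrist [([0.605, 0.1059, 0.1258], 0.59)]
medium_mid wrist []
```

View pics/c20.png

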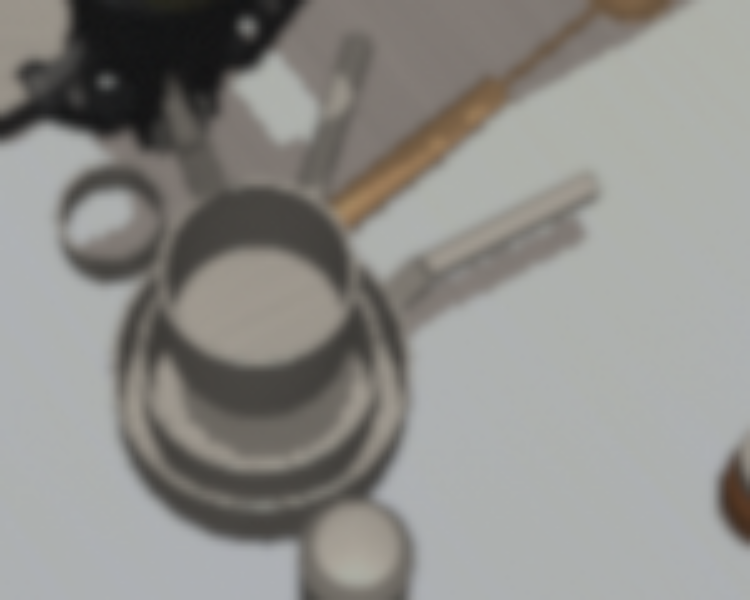

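View pics/w20.png

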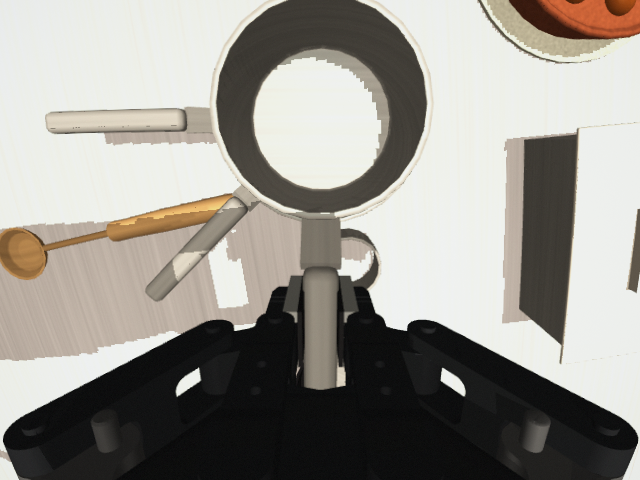

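Request:
move_arm(
  steps=[
    [-1, 0, 0.06, -0.2, 0, 0, 0],
    [-1, 0, 0, -0.4, 0, 0, 0],
    [-1, 0, 0, -0.5, 0, 0, 0],
    [-1, 0, 0, -0.5, 0, 0, 0],
    [-1, 0, 0, -0.4, 0, 0, 0],
    [-1, 0, 0, -0.2, 0, 0, 0],
    [-1, 0, 0, 0, 0, 0, 0],
  ],
)

```text
clock: 27.15
tool_pos: [0.5931, 0.033, 0.2718]
tool_rot: [-0.001, 0.746, 0.666, -0.001]
force: [-0.1, 0.1, -1.6]
gripper_width: 0.151
```

```bash
python3 - <<'E'
from h import *
st(); snap("wrist","w21"); snap("scene","s21"); lm("scene","small_mid","medium_mid")
a=cv2.imread("pics/s21.png")[260:380,270:420]
cv2.imwrite("pics/c21.png",cv2.resize(a,(750,600)))
E
```

```text
t 27.15 tcp [0.5931 0.033  0.2718] yaw 83.49 tz [-0.0027  0.     -1.    ] q [-0.4 30.5 87.1 -0.  62.6  6.2] F [-0.12  0.06 -1.62] w 0.151
small_mid scene [([0.6036, 0.1126, 0.0706], 0.75)]
medium_mid scene [([0.2737, -0.2641, 0.034], 0.98), ([0.2479, -0.5193, 0.0305], 0.94)]
```

View pics/c21.png

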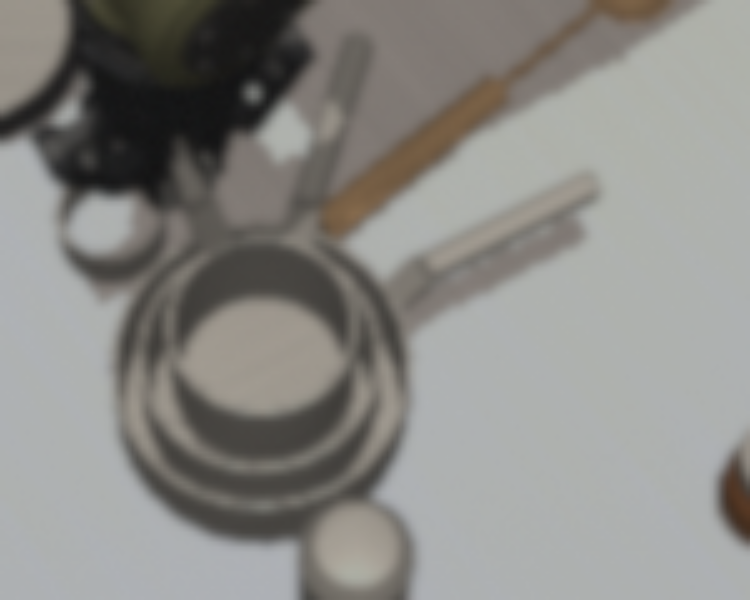

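View pics/w21.png

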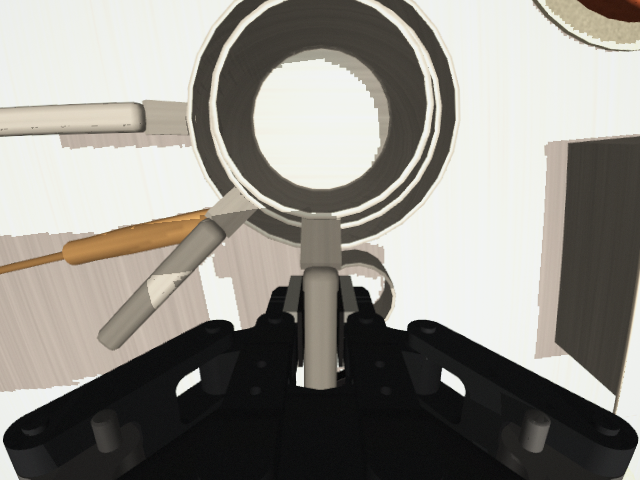

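The small pan is inside the medium rim, about 3 mm left of centre in the wrist view. I'll nudge +x and lower to contact.

Request:
move_arm(
  steps=[
    [-1, 0.1, 0, 0, 0, 0, 0],
    [-1, 0, 0, -0.25, 0, 0, 0],
    [-1, 0, 0, -0.25, 0, 0, 0],
    [-1, 0, 0, -0.2, 0, 0, 0],
    [-1, 0, 0, -0.1, 0, 0, 0],
    [-1, 0, 0, 0, 0, 0, 0],
  ],
)

```text
clock: 27.85
tool_pos: [0.5956, 0.033, 0.2527]
tool_rot: [-0.001, 0.746, 0.666, -0.001]
force: [0.8, -0.3, -1.6]
gripper_width: 0.149
```

Request:
move_arm(
  steps=[
    [-1, 0, 0, -0.06, 0, 0, 0],
    [-1, 0, 0, -0.04, 0, 0, 0],
    [-1, 0, 0, 0, 0, 0, 0],
  ],
)

```text
clock: 28.1
tool_pos: [0.5958, 0.033, 0.2511]
tool_rot: [-0.0, 0.746, 0.666, 0.0]
force: [0.3, -0.8, -2.3]
gripper_width: 0.152
```

Request:
move_arm(
  steps=[
    [-1, 0, 0, -0.05, 0, 0, 0],
    [-1, 0, 0, -0.03, 0, 0, 0],
    [-1, 0, 0, 0, 0, 0, 0],
  ],
)

```text
clock: 28.35
tool_pos: [0.5958, 0.033, 0.2491]
tool_rot: [-0.0, 0.746, 0.666, -0.0]
force: [0.2, 0.1, -2.2]
gripper_width: 0.149
```

Request:
move_arm(
  steps=[
    [-1, 0, 0, -0.04, 0, 0, 0],
    [-1, 0, 0, -0.03, 0, 0, 0],
    [-1, 0, 0, 0, 0, 0, 0],
  ],
)

```text
clock: 28.6
tool_pos: [0.5958, 0.033, 0.2474]
tool_rot: [-0.0, 0.746, 0.666, -0.0]
force: [0.0, 0.9, -1.0]
gripper_width: 0.152
```

Request:
move_arm(
  steps=[
    [-1, 0, 0, -0.03, 0, 0, 0],
    [-1, 0, 0, 0, 0, 0, 0],
  ],
)

```text
clock: 28.77
tool_pos: [0.5959, 0.0329, 0.2471]
tool_rot: [0.0, 0.746, 0.666, 0.0]
force: [-2.3, -0.6, 2.9]
gripper_width: 0.149
```

```bash
python3 - <<'E'
from h import *
st(); snap("wrist","w22"); snap("scene","s22"); lm("scene","small_mid","medium_mid")
a=cv2.imread("pics/s22.png")[260:380,270:420]
cv2.imwrite("pics/c22.png",cv2.resize(a,(750,600)))
E
```

```text
t 28.77 tcp [0.5959 0.0329 0.2471] yaw 83.48 tz [ 6.e-04 -1.e-04 -1.e+00] q [-0.4 32.7 87.4 -0.  59.9  6.2] F [-2.28 -0.63  2.86] w 0.149
small_mid scene []
medium_mid scene [([0.2479, -0.5222, 0.0333], 0.67), ([0.2728, -0.2661, 0.0374], 0.55), ([0.617, -0.1433, 0.0049], 0.43), ([0.4362, 0.2877, 0.0029], 0.19)]
```

View pics/c22.png

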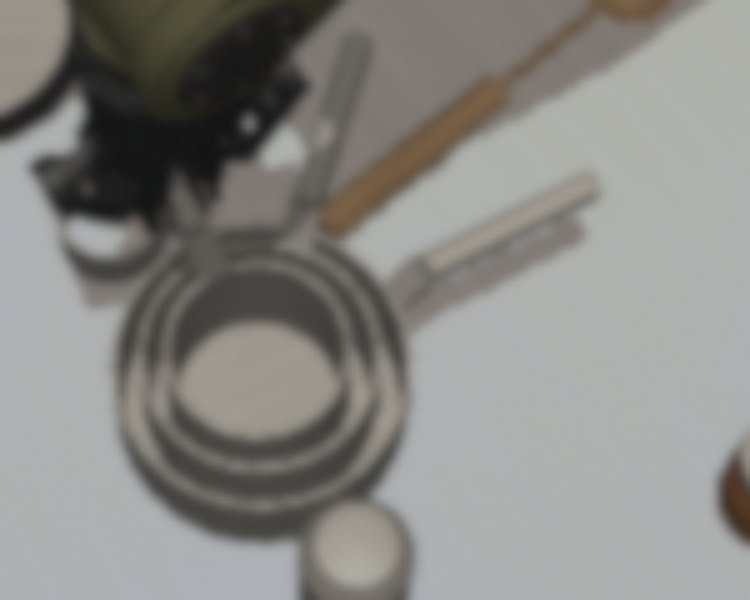

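View pics/w22.png

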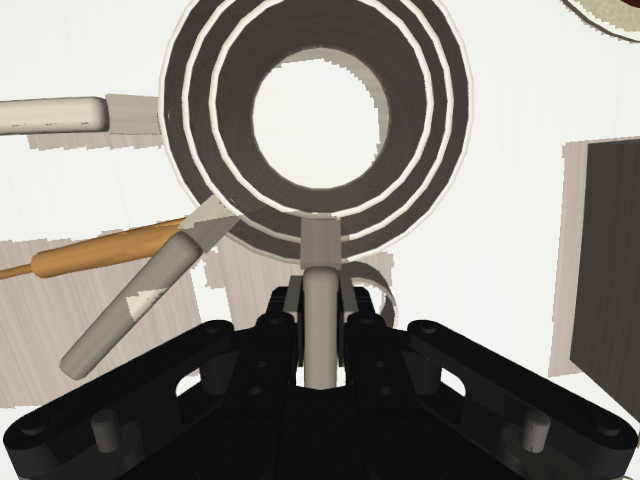

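All three rims are concentric and contact is light. I'm releasing and rising.

Request:
move_arm(
  steps=[
    [-0.5, 0, 0, 0, 0, 0, 0],
    [-0.4, 0, 0, 0, 0, 0, 0],
    [-0.2, 0, 0, 0, 0, 0, 0],
    [-0.2, 0, 0, 0, 0, 0, 0],
    [-0.2, 0, 0, 0.3, 0, 0, 0],
    [-0.2, 0, 0, 0.8, 0, 0, 0],
    [-0.2, 0, 0, 1, 0, 0, 0],
    [-0.2, 0, 0, 1, 0, 0, 0],
  ],
)

```text
clock: 29.63
tool_pos: [0.5957, 0.033, 0.3253]
tool_rot: [-0.0, 0.746, 0.666, -0.0]
force: [-0.2, -0.0, 0.2]
gripper_width: 0.404
```

Request:
move_arm(
  steps=[
    [-0.2, -0.5, -0.7, 0.7, 0, 0, 0],
    [-0.2, -0.6, -0.9, 0.6, 0, 0, 0],
    [-0.2, -0.6, -0.9, 0.3, 0, 0, 0],
    [-0.2, -0.6, -0.9, 0, 0, 0, 0],
    [-0.2, -0.4, -0.6, 0, 0, 0, 0],
    [-0.2, 0, 0, 0, 0, 0, 0],
  ],
)

```text
clock: 30.13
tool_pos: [0.5269, -0.0692, 0.3651]
tool_rot: [0.0, 0.747, 0.665, 0.0]
force: [0.3, 0.7, -0.5]
gripper_width: 0.4
```

```bash
python3 - <<'E'
from h import *
st(); snap("wrist","w23"); snap("scene","s23"); snap("top","t23")
for c in("scene","top","wrist"): lm(c,"small_mid","medium_mid","large_mid","small_grip","medium_grip","large_grip","lid_knob")
lm("scene","shaker","cutter","jar","ramekin","spoon")
a=cv2.imread("pics/s23.png")[200:380,200:440]; cv2.imwrite("pics/c23.png",cv2.resize(a,(800,600)))
E
```

```text
t 30.13 tcp [ 0.5269 -0.0692  0.3651] yaw 83.36 tz [ 6.e-04 -5.e-04 -1.e+00] q [-11.4  16.9  93.   -0.   70.1  -4.8] F [ 0.35  0.66 -0.53] w 0.4
small_mid scene [([0.6086, 0.111, 0.045], 0.94)]
medium_mid scene [([0.2735, -0.265, 0.0345], 0.84), ([0.2479, -0.5177, 0.0316], 0.61)]
large_mid scene []
small_grip scene [([0.592, 0.0043, 0.0922], 0.59)]
medium_grip scene [([0.3372, -0.5666, 0.0752], 0.94), ([0.5206, 0.0462, 0.0786], 0.77), ([0.1792, -0.2173, 0.0773], 0.7)]
large_grip scene [([0.5013, 0.1245, 0.0677], 0.95)]
lid_knob scene [([0.6153, -0.1433, 0.0286], 0.93)]
small_mid top [([0.6111, 0.1133, 0.0485], 0.67), ([0.6147, -0.0061, -0.001], 0.67), ([0.4997, 0.1227, 0.0706], 0.66)]
medium_mid top [([0.276, -0.2655, 0.0331], 0.95), ([0.2461, -0.52, 0.0293], 0.93), ([0.6046, 0.1079, 0.037], 0.85)]
large_mid top []
small_grip top [([0.5942, 0.008, 0.0893], 0.96), ([0.502, 0.1227, 0.0702], 0.58), ([0.5237, 0.044, 0.0796], 0.52)]
medium_grip top [([0.5235, 0.0438, 0.0782], 0.82), ([0.1806, -0.2204, 0.0789], 0.69), ([0.6037, 0.1095, 0.036], 0.44)]
large_grip top [([0.5008, 0.1252, 0.0689], 0.72)]
lid_knob top [([0.6138, -0.1445, 0.0238], 0.89), ([0.6132, -0.006, -0.0015], 0.52), ([0.6095, 0.1119, 0.0057], 0.45)]
small_mid wrist []
medium_mid wrist []
large_mid wrist []
small_grip wrist [([0.5927, 0.003, 0.0899], 0.6)]
medium_grip wrist [([0.5231, 0.0471, 0.0787], 0.95)]
large_grip wrist []
lid_knob wrist [([0.6115, -0.1432, 0.0295], 0.86)]
shaker scene [([0.6316, 0.2241, -0.0014], 0.92)]
cutter scene [([0.609, -0.0021, -0.0], 0.73)]
jar scene [([0.4384, 0.2879, 0.0002], 0.7)]
ramekin scene [([0.4371, -0.2916, -0.002], 0.61)]
spoon scene [([0.4097, 0.0478, -0.0002], 0.93)]
```

View pics/c23.png

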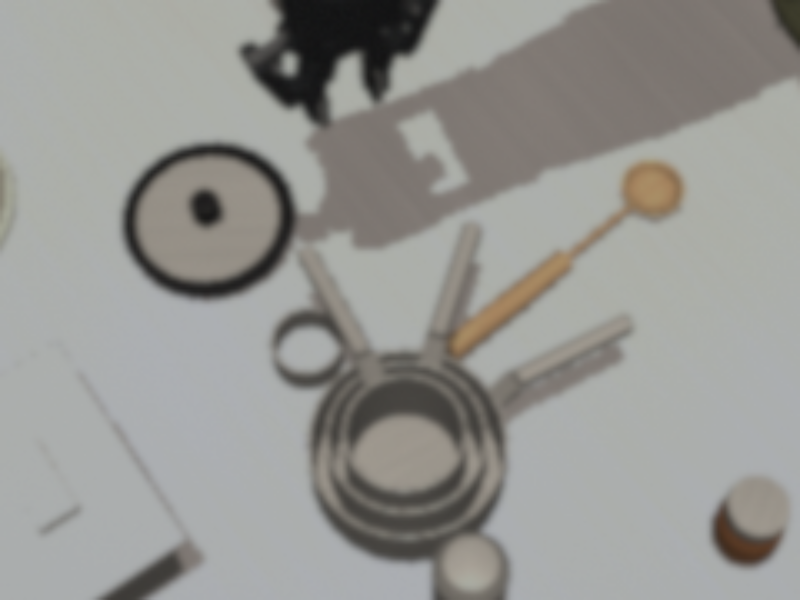

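View pics/w23.png

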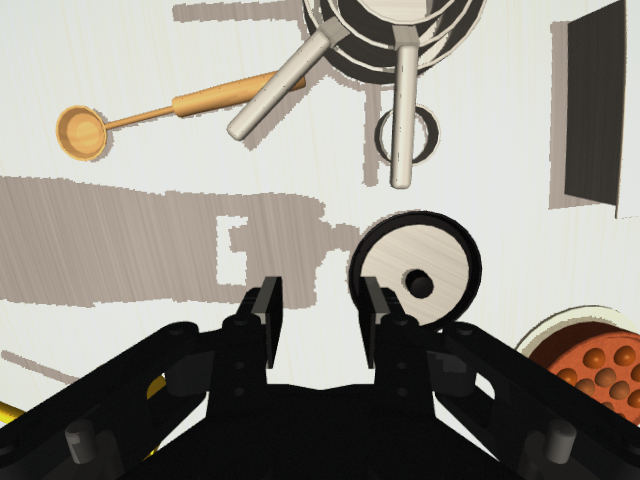

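View pics/t23.png

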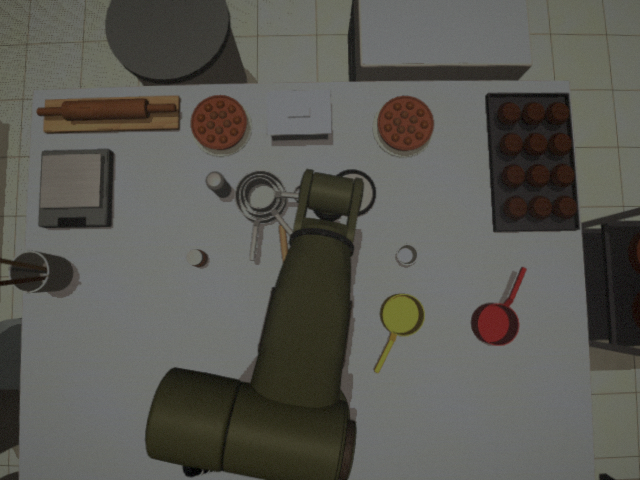

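The final views show three concentric rims, fanned handles, the lid flat in its dish, and the bystanders where they started. Neighbouring grip points are about 82 mm apart, and large to small about 151 mm. I'm handing in.

```bash
python3 - <<'E'
from plant import manip
print(manip.job_done())
E
```

```text
the job is handed in; nothing more can be done
None
```

The job is done and handed in at about 31 s on the robot's clock, though no verdict came back. I lifted the lid off by its knob and set it in the dish. I then nested the medium pan in the large one and the small pan in the medium one, turning each handle about 45° from the one below, towards the pastry ring. Each was lowered to light contact before release.

The last checks, from camera estimates good to about 4 mm, showed nothing failing:

| Check | Measured | Wanted |
|---|---|---|
| Lid knob from dish centre | about 2–3 mm, lid looks flat, knob up | under 14 mm |
| Medium pan mid height | 37 mm | 37 mm when fully down |
| Small pan mid height | 45–48 mm | 44 mm when fully down |
| Neighbouring handle points | about 82 mm apart, both pairs | 42–128 mm |
| Large to small handle points | about 151 mm | over 85 mm |
| Shaker, cutter, jar, ramekin, spoon | within about 5 mm of their start | under 30 mm |

- **Small pan height:** the top camera gave the high value of 48 mm and the scene camera gave 45 mm. The arm height at contact agreed with the pan being fully seated, and the rims looked concentric in the images.
- **Large pan:** its mid point was hidden once the pans were nested. Its handle point had not moved by more than about 2 mm.

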